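# Sort axle blocks and clamp the good ones for drilling

## Task

Sort the zinc axle blocks by the tag on top: lay the red-tagged ones flat in the red reject tray and pile the green-tagged ones flat, one on another, in the nest of the pulled-out shuttle. When all the green ones are in, push the shuttle fully home under the clamp, slide the clamp's red jaw down by pushing on its arm near the post until the foot meets the pile and the jaw tilts and binds, and only then screw the wooden handle tight, clockwise by at least half a turn. Do not disturb the other things on the bench.

Things in the scene. Friction and masses are not known exactly. Their poses are not given: they have to be found in the camera images.
- green1: Grey cast zinc axle block, 45 (x) by 70 (y) by 22 (z) mm, 0.14 to 0.28 kg, with a flat painted green tag (22 by 36 mm) on top: passed, belongs in the shuttle nest. Origin: centre of its underside; z up. May be absent (None).
- green2: Grey cast zinc axle block, 45 (x) by 70 (y) by 22 (z) mm, 0.14 to 0.28 kg, with a flat painted green tag (22 by 36 mm) on top: passed, belongs in the shuttle nest. Origin: centre of its underside; z up. May be absent (None).
- green3: Grey cast zinc axle block, 45 (x) by 70 (y) by 22 (z) mm, 0.14 to 0.28 kg, with a flat painted green tag (22 by 36 mm) on top: passed, belongs in the shuttle nest. Origin: centre of its underside; z up. May be absent (None).
- red1: Grey cast zinc axle block, 45 (x) by 70 (y) by 22 (z) mm, 0.14 to 0.28 kg, with a flat painted red tag (22 by 36 mm) on top: rejected, belongs in the red tray. Origin: centre of its underside; z up. May be absent (None).
- red2: Grey cast zinc axle block, 45 (x) by 70 (y) by 22 (z) mm, 0.14 to 0.28 kg, with a flat painted red tag (22 by 36 mm) on top: rejected, belongs in the red tray. Origin: centre of its underside; z up. May be absent (None).
- clamp: Bench clamp station, fixed to the bench: green base plate 10 mm thick, upright steel post (24 by 30 mm, top 230 mm above the bench) standing 125 mm along +x from the origin, on which a red jaw slides. Origin: on the bench, directly below the clamp's screw; +x points from the screw to the post, +y is the direction in which the shuttle goes in, z up.
- nest (a point): Centre of the floor of the aluminium shuttle's nest, 24 mm above the bench; axes as clamp. The blocks lie in it flat, one on top of the other, long (70 mm) side along y: 30 mm high end walls stand 39 mm to either side in y, 5 mm high side rails 27 mm to either side in x. The shuttle starts pulled out, clear of the jaw, and slides under it.
- shuttle (a joint): Shuttle slide in m: 0 to 0.02 at the start (pulled out, for loading), 0.13 fully home against its stop, with the nest exactly under the screw. Slides stiffly (2 N), stays where left.
- shuttle_knob (a point): Centre of the top of the shuttle's upright black push knob, 18 mm thick, 40 mm tall, on a bracket 90 mm to the -x side of the nest; moves with the shuttle. It can be pinched from above (fingers closing along y) and moved along the station's +y.
- jaw (a joint): Height of the sliding jaw in m: 0 at the top, grows as it slides down, to 0.10. Friction (6 N, weight 4 N) keeps it where left; 2 to 3 N on top slides it down.
- jaw_push (a point): Point on the flat top of the red jaw arm (24 mm wide, 24 mm thick), between post and screw, 60 mm from the post and 65 mm from the screw: the place to push the jaw down, straight down with closed fingertips. Pushed here the jaw slides; once the foot meets the work it tilts on the post and binds there. Pushing on the screw handle instead does not make it bind. Axes as clamp.
- tilt (a joint): Tilt of the jaw on the post in rad: 0 while it slides freely, about 0.03 once it has tilted and bound with the foot pressed on the work (a push of 10 to 15 N at jaw_push does it, and it stays so when let go).
- foot: Round black rubber pressure foot, 28 mm across, under the screw, 10 mm thick, on a stiff spring (4 N per mm). Origin: centre of its underside. It stands 84 to 108 mm above the nest floor at the start and must press on the top block.
- handle_top (a point): Centre of the top of the screw's upright round wooden handle, 30 mm across and 65 mm tall (86 mm above the jaw arm's top, moves with the jaw). Gripped from above and turned about its vertical axis.
- screw (a joint): Turn of the screw handle in rad, 0 to 0.3 at the start, growing clockwise seen from above, which lowers the foot 0.64 mm per rad (at most 22 rad, 14 mm: not enough without sliding the jaw first). Once the jaw is bound half a turn more adds about 7 N, which is tight. It stays where left.
- reject: Red painted reject tray fixed on the bench, 230 (x) by 130 (y) mm outside, 22 mm high, walls and floor 4 mm. Origin: centre of its underside. Room for two blocks side by side along x, long side along y, 55 mm either side of its centre.
- wheelbarrow: Bystander: red tin toy wheelbarrow, about 150 mm long, 60 mm high. Origin under the tray.
- awl: Bystander: awl with a walnut handle, 165 mm long, lying down. Origin below the handle's front end.
- oil_can: Bystander: upright oil can, 52 mm across, 110 mm high. Origin: centre of its underside.
- tin_wheel: Bystander: yellow tin wheel lying flat, 48 mm across, 10 mm thick. Origin: centre of its underside.
- screwdriver: Bystander: screwdriver lying down, 160 mm long.
- brush: Bystander: brush lying down.
Things that resemble listed ones, but are neither listed nor needed, are in the scene too. Leave any pink or purple look-alike of the green1 alone.

How it is judged:
On the way, in this order (a step that is already met when the one before it is completed fails the run):
1. every green-tagged block lies flat in the shuttle's nest, one on another, let go (x of green1 in the frame of nest between -0.01 and 0.01 m and y of green1 in the frame of nest between -0.01 and 0.01 m and z of green1 in the frame of nest between -0.01 and 0.055 m and angle between each of green1, green2, green3's own z axis and vertical below 0.08 rad and linear speed of each of green1, green2, green3 below 0.02 m/s and contact force between the fingers and green1 below 0.3 N and x of green2 in the frame of nest between -0.01 and 0.01 m and y of green2 in the frame of nest between -0.01 and 0.01 m and z of green2 in the frame of nest between -0.01 and 0.055 m and contact force between the fingers and green2 below 0.3 N and x of green3 in the frame of nest between -0.01 and 0.01 m and y of green3 in the frame of nest between -0.01 and 0.01 m and z of green3 in the frame of nest between -0.01 and 0.055 m and contact force between the fingers and green3 below 0.3 N), for 0.2 s.
2. the shuttle is pushed fully home with the green blocks in it (value of joint shuttle above 0.124 m and x of green1 in the frame of nest between -0.01 and 0.01 m and y of green1 in the frame of nest between -0.01 and 0.01 m and z of green1 in the frame of nest between -0.01 and 0.055 m and angle between each of green1, green2, green3's own z axis and vertical below 0.08 rad and x of green2 in the frame of nest between -0.01 and 0.01 m and y of green2 in the frame of nest between -0.01 and 0.01 m and z of green2 in the frame of nest between -0.01 and 0.055 m and x of green3 in the frame of nest between -0.01 and 0.01 m and y of green3 in the frame of nest between -0.01 and 0.01 m and z of green3 in the frame of nest between -0.01 and 0.055 m), for 0.2 s.
3. the jaw has been slid down and has tilted and bound with its foot on the pile (value of joint shuttle above 0.124 m and value of joint tilt above 0.02 rad and contact force between foot and anything else above 1.5 N), for 0.2 s.
4. the handle is screwed at least about half a turn and the foot presses with more than 8 N (value of joint tilt above 0.02 rad and contact force between foot and anything else above 8 N and value of joint screw above 2.8 rad), for 0.3 s.
At the end, for the whole second after the job is handed in: Green blocks flat in the nest within 10 mm of its centre; red blocks flat inside the tray; shuttle within 6 mm of its stop; jaw tilted over 0.02 rad, handle turned past 2.8 rad, foot pressing over 8 N; blocks released and at rest (all of step 2 and all of step 4 and x of red1 in the frame of reject between -0.095 and 0.095 m and y of red1 in the frame of reject between -0.055 and 0.055 m and z of red1 in the frame of reject between -0.01 and 0.035 m and angle between each of red1, red2's own z axis and vertical below 0.15 rad and x of red2 in the frame of reject between -0.095 and 0.095 m and y of red2 in the frame of reject between -0.055 and 0.055 m and z of red2 in the frame of reject between -0.01 and 0.035 m and linear speed of each of green1, green2, green3, red1, red2 below 0.02 m/s and contact force between the fingers and green1 below 0.3 N and contact force between the fingers and green2 below 0.3 N and contact force between the fingers and green3 below 0.3 N and contact force between the fingers and red1 below 0.3 N and contact force between the fingers and red2 below 0.3 N); the robot touches nothing.
It fails at once if a bystander is moved more than 3 cm or the oil can knocked over (distance of any of wheelbarrow, awl, oil_can, tin_wheel, screwdriver, brush from where it was at the start of the episode above 0.03 m or angle between oil_can's own z axis and vertical above 0.5 rad).
Of green1, green2, green3 only 2 to 3 are there at a start; the rules pass over those that are not, and their reading is None.
Of red1, red2 only 1 to 2 are there at a start; the rules pass over those that are not, and their reading is None.
At some moment in a run one of red1, red2 may be knocked a few centimetres aside while the robot is not near it.
Once in a run the grip may slacken for a moment while it holds something.
It also fails if it takes over 210 s, if anything falls off the work surface, if the arm or the gripper's body presses on something with over 40 N, if the wrist force passes 120 N, or if a joint passes its speed limit or range.

## Robot

A 6-joint arm with a two-finger parallel gripper is mounted at the origin on the work surface. World frame = base frame: x ahead of the robot, y to its left, z up, the work surface at z = 0. Lengths are in m, angles in rad, forces in N, time in s.
With the tool pointing down it reaches from about 0.325 to 0.85 m from the base axis. Payload 4.4 kg.
Tool frame: the origin (TCP) lies midway between the tips of the shut fingers; the grasp point (between the pads) lies 19 mm behind it; z points along the fingers, y is the line along which they close (so a half turn about z gives the same grasp; the last joint's range is limited). The gripper opens to 94 mm and grips with 3 to 60 N. Pads are 16 mm wide; open, the fingers measure 119 mm over their backs; the gripper's body (75 mm by 177 mm) begins 78 mm behind the grasp point.
Start: joints at [1.179, 0.207, 1.542, -0, 1.393, -0.15], TCP at [0.138, 0.558, 0.205] pointing down, gripper open.
Joint ranges: [-2.73, 2.73], [-0.86, 2.22], [0.23, 2.46], [-1.11, 4.25], [0.08, 2.63], [-2.82, 2.82]. Speed limits (rad/s): [2.79, 2.79, 3.14, 3.14, 3.14, 3.14].

## Interface

Orientations are given as a unit quaternion [w, x, y, z].
In Python, from bench import * gives the robot as it stands.
- The arm moves only by the shell command python3 -m pendant 'ROWS' [FORCE]. ROWS is JSON, a list of rows, each a list of 3 entries, a list of its own where there are three numbers: the opening, from 0 (shut) to 1 (fully open), then the shift along the tool's x, y, z in m, then the turn, a rotation vector about the tool's x, y, z in rad. In form: [[jaw, [tx, ty, tz], [rx, ry, rz]], ...]. A call has 1 to 12 rows; each row is the pose to reach, as a shift and turn from the pose commanded when the call began, along the tool's axes at that moment; what a row does not reach only later rows make up. A row lasts 1/8 s, in which the tool goes at most 62.5 mm and 10.7 degrees, less where a joint would pass 70% of its speed; a pose out of reach is approached as far as the arm can. A call with a gripper value outside its range is refused whole. The fingers move at their own pace and stop on an object; FORCE is the grip in N (left out, the last holds). Time passes only in rows, so rows that repeat a pose let the fingers close. It gives the time, the measured TCP pose, the force, the opening and the grip force at its end, in the units of the state.
- state(): the state, without advancing time (a new reading comes with each control period).
- read_camera(name): name is "side" or "top" or "wrist"; returns a dict with "pixels" (384x512x3 uint8, red, green, blue), "intrinsics" (3x3 intrinsics, pixels), "distortion" ([k1, k2, p1, p2, k3] as OpenCV has them; the pictures are not rectified), "R" (3x3) and "t" (3): a world point X has camera coordinates R X + t; the wrist camera has in their place "T_tool_cam" (4x4, takes a point from camera to tool coordinates, whose origin is the TCP and whose axes are the flange's). Camera axes: x right, y down, z forward; pixel columns grow to the right and rows downward; lengths in m; the calibration is good to about 2 mm. A picture is of the moment at which its call begins: read the wrist's pose just before it. There is no depth.
- sign_off(): hands the job in; it is judged then, once.
Trained networks look in a picture, given as the dict that the camera call returned (one of the last four; its "shot" number tells which), for a name from the list of things; names that differ only in an ending like _2 or _b are one class to them, and where a whole thing is asked for, a point or a joint stands for the part that bears it (a point fixed in the world has none). Each returns a list of dicts, best first, with "confidence" (0 to 1); they miss things now and then, are a little off and sometimes report something else, mostly with a low value. They report only what shows in the picture. A call takes as long as a camera call. They do not tell look-alikes from the thing itself.
- silhouettes(picture, thing): "region" (384x512 bool, what is visible of it) and "position" ([row, column] in pixels, amid what is visible of it).
The state is a dict: "t": time; "joint_pos": joint angles; "dq": joint speeds; "tau": joint torques, N m; "position": TCP position; "tcp_rot": TCP orientation; "contact_force": force on the tool from outside, world axes, zero at the start; "moment": the same for the moment, N m; "opening": finger opening in m; "grasp_force": force on a finger pad.
Only numpy, scipy, OpenCV 4.12 (cv2) and the standard library are available. Lean on these libraries where they do the work, as an engineer would, in place of code of your own. Each camera call takes 0.05 s, during which the arm holds its last target. There are 200 camera calls.

## Working session

There is one attempt and no reset: what is moved stays moved. The work goes in short steps, Python scripts to look and compute and a shell command to move; the robot and the scene stay as the last step left them, time stands still between calls to the robot, and variables do not carry over. Pictures are saved under pics/ and viewed, at most 15 in all, crops included, and the job is handed in when it is done.

```bash
mkdir -p pics; ls
cat > h.py <<'E'
from bench import *
import numpy as np, cv2
from scipy.spatial.transform import Rotation as Ro
def cam(name):
    s=state(); p=read_camera(name)
    if name=="wrist":
        q=s["tcp_rot"]; R=Ro.from_quat([q[1],q[2],q[3],q[0]]).as_matrix()
        T=np.eye(4);T[:3,:3]=R;T[:3,3]=s["position"]
        M=np.linalg.inv(T@np.array(p["T_tool_cam"]))
        p["R"]=M[:3,:3];p["t"]=M[:3,3]
    return p
def save(p,f): cv2.imwrite("pics/"+f,np.asarray(p["pixels"])[:,:,::-1])
def ray(p,rc):
    u=cv2.undistortPoints(np.array([[[rc[1],rc[0]]]],float),np.array(p["intrinsics"]),np.array(p["distortion"]))[0,0]
    R=np.array(p["R"]);t=np.array(p["t"])
    return -R.T@t, R.T@np.array([u[0],u[1],1.])
def onz(p,rc,z):
    o,d=ray(p,rc); return o+d*(z-o[2])/d[2]
def proj(p,X):
    r=cv2.Rodrigues(np.array(p["R"]))[0]
    return cv2.projectPoints(np.atleast_2d(np.array(X,float)),r,np.array(p["t"]),np.array(p["intrinsics"]),np.array(p["distortion"]))[0][:,0]
E
python3 - <<'E'
from h import *
s=state();print(s)
for n in("top","side"):
    p=cam(n);save(p,n+"0.png")
    print(n,-np.array(p["R"]).T@p["t"])
    for k in("green1","red1","clamp","shuttle_knob","jaw_push","handle_top","foot","reject","oil_can"):
        for d in silhouettes(p,k): print(k,round(d["confidence"],2),d["position"],d["region"].sum())
E
```

```text
pics
{'t': 0.0, 'joint_pos': array([ 1.17850350e+00,  2.07390182e-01,  1.54292316e+00, -4.85482563e-05,
        1.39350143e+00, -1.50478742e-01]), 'dq': array([-2.08709881e-03, -2.01609593e-03, -3.35041373e-04,  2.31053363e-04,
        1.14115721e-04,  5.00554468e-06]), 'tau': array([ 1.70446416e-03, -3.70854700e+01, -2.81435663e+01,  7.00837816e-02,
        3.56194808e-02, -1.64534808e-04]), 'position': array([0.1373986 , 0.55752097, 0.20432235]), 'tcp_rot': array([-2.74823866e-04,  1.20608328e-01,  9.92699550e-01, -1.07679986e-03]), 'contact_force': array([-0.10333159,  0.67340204, -0.0483492 ]), 'moment': array([-0.00701362,  0.00391251,  0.0373901 ]), 'grasp_force': 0.0, 'opening': 0.09375893823697723}
top [ 0.33677675 -0.03517546  1.27476353]
green1 0.77 [196.0, 272.9] 237
green1 0.64 [225.0, 267.6] 250
green1 0.6 [255.9, 207.1] 264
green1 0.57 [254.0, 284.6] 259
green1 0.56 [229.4, 305.3] 249
green1 0.53 [202.3, 386.1] 266
red1 0.76 [195.2, 300.9] 250
red1 0.69 [168.9, 287.7] 197
clamp 0.87 [180.4, 208.5] 3113
clamp 0.51 [219.7, 346.6] 2336
shuttle_knob 0.73 [194.2, 272.2] 224
shuttle_knob 0.67 [186.1, 234.1] 562
jaw_push 0.85 [158.7, 194.9] 442
foot 0.65 [170.5, 192.4] 105
reject 0.63 [221.7, 346.2] 2356
oil_can 0.78 [162.4, 115.1] 305
side [0.12975811 1.22872877 1.07528991]
green1 0.69 [207.8, 270.6] 176
green1 0.69 [253.9, 285.9] 279
green1 0.61 [199.9, 187.0] 164
green1 0.51 [195.5, 279.5] 141
green1 0.5 [208.8, 296.1] 184
green1 0.44 [206.4, 247.3] 155
green1 0.42 [156.6, 272.2] 124
red1 0.55 [193.3, 248.4] 177
red1 0.49 [192.9, 221.5] 118
clamp 0.96 [227.9, 208.1] 3111
shuttle_knob 0.82 [226.6, 227.7] 447
jaw_push 0.96 [213.5, 198.8] 707
handle_top 0.67 [203.6, 210.2] 159
handle_top 0.63 [224.7, 228.5] 468
foot 0.16 [196.2, 189.3] 147
reject 0.8 [172.2, 278.0] 1009
oil_can 0.65 [287.5, 159.8] 465
```

Run:
```python
import cv2
a=cv2.imread("pics/top0.png")[110:310,90:430];cv2.imwrite("pics/top0c.png",cv2.resize(a,None,fx=2.35,fy=2.35,interpolation=2))
a=cv2.imread("pics/side0.png")[100:330,100:400];cv2.imwrite("pics/side0c.png",cv2.resize(a,None,fx=2.6,fy=2.6,interpolation=2))
```

```text
(no output)
```

View pics/top0c.png

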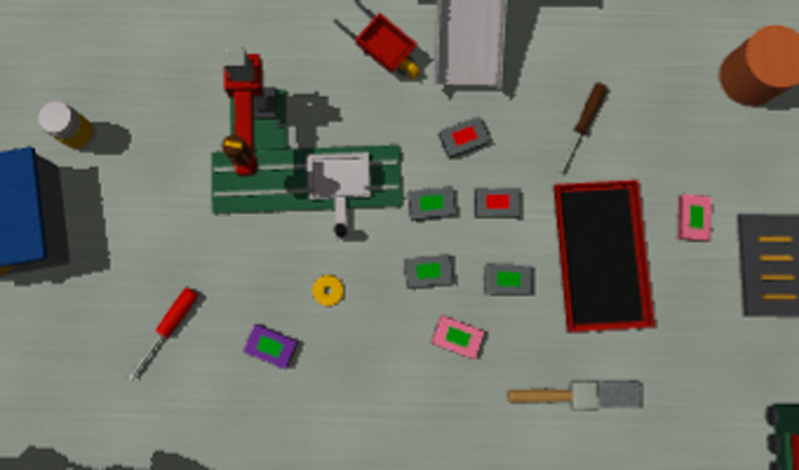

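View pics/side0c.png

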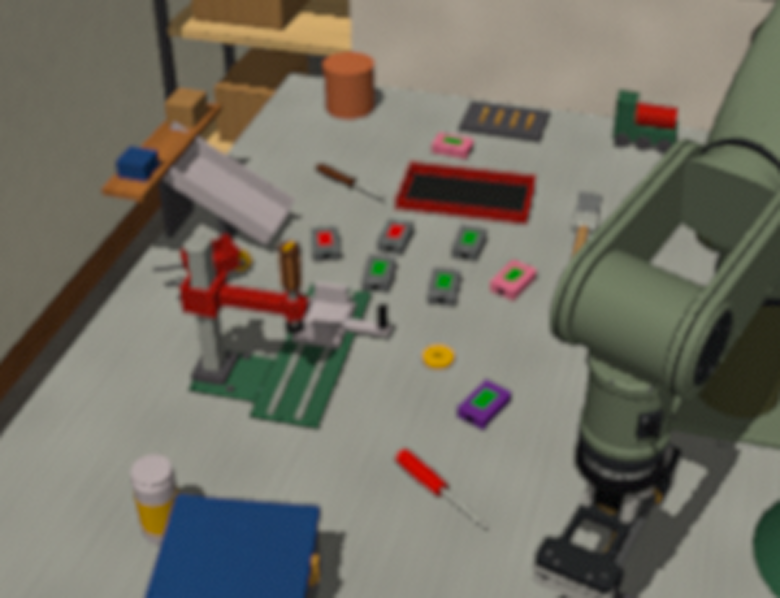

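The top view shows three green-tagged grey blocks at about px (274,196), (272,225) and (306,229). The red-tagged ones are at (288,168) and (301,196). Pink and purple look-alikes, the tray at (346,220) and the clamp with the shuttle at about (234,186) are also visible. The side view agrees.

```bash
cat >> h.py <<'E'
def mask(p,col):
    a=np.asarray(p["pixels"]).astype(int);r,g,b=a[...,0],a[...,1],a[...,2]
    return ((g>r+60)&(g>b+60) if col=="g" else (r>g+90)&(r>b+90)).astype(np.uint8)
def tags(p,col,z=0.022,amin=20):
    n,l,st,c=cv2.connectedComponentsWithStats(mask(p,col));out=[]
    for i in range(1,n):
        if st[i,4]<amin: continue
        cs=cv2.findContours((l==i).astype(np.uint8),0,2)[0][0]
        box=cv2.boxPoints(cv2.minAreaRect(cs))
        W=np.array([onz(p,(q[1],q[0]),z)[:2] for q in box])
        e1,e2=W[1]-W[0],W[2]-W[1]
        L=e1 if np.linalg.norm(e1)>np.linalg.norm(e2) else e2
        ang=np.degrees(np.arctan2(L[1],L[0]))%180
        ctr=onz(p,(c[i,1],c[i,0]),z)[:2]
        out.append((st[i,4],np.round(c[i],1),np.round(ctr,4),round(ang,1),np.round([np.linalg.norm(e1),np.linalg.norm(e2)],3)))
    return out
def tri(p1,rc1,p2,rc2):
    o1,d1=ray(p1,rc1);o2,d2=ray(p2,rc2)
    A=np.stack([d1,-d2],1);x=np.linalg.lstsq(A,o2-o1,rcond=None)[0]
    a,b=o1+d1*x[0],o2+d2*x[1];return (a+b)/2,np.linalg.norm(a-b)
E
python3 - <<'E'
from h import *
p=cam("top");s=cam("side")
for c in"gr":
    for o in tags(p,c): print(c,*o)
def best(pic,k,i=0): return silhouettes(pic,k)[i]
for k in("reject",):
    d=best(p,"reject"); cs=max(cv2.findContours(d["region"].astype(np.uint8),0,2)[0],key=cv2.contourArea)
    r=cv2.minAreaRect(cs);print(r); print([onz(p,(q[1],q[0]),.022)[:2].round(3) for q in cv2.boxPoints(r)],onz(p,(r[0][1],r[0][0]),.022))
# knob top: top pixel approx (235.0,207.8), side approx from picture
print("knob",tri(p,(110+230/2.35,90+341/2.35),s,(100+307/2.6,100+382/2.6)))
print("handle",tri(p,(110+143/2.35,90+233/2.35),s,(100+244/2.6,100+289/2.6)))
for nm,(x,y) in dict(baseTL=(212,153),baseTR=(401,146),baseBR=(402,206),baseBL=(213,213)).items(): print(nm,onz(p,(110+y/2.35,90+x/2.35),.010).round(3))
E
```

```text
g 56 [273.5 195.8] [ 0.5568 -0.119 ] 98.2 [0.034 0.021]
g 45 [386. 202.] [ 0.5405 -0.5329] 176.9 [0.015 0.03 ]
g 60 [271.7 224.8] [ 0.4502 -0.1131] 100.4 [0.036 0.021]
g 59 [306.4 228.5] [ 0.4389 -0.2386] 90.9 [0.033 0.018]
g 50 [284.3 252.9] [ 0.3507 -0.1587] 69.2 [0.018 0.032]
g 53 [204.3 257. ] [0.3321 0.1257] 64.9 [0.019 0.034]
r 226 [254.3 128.8] [ 0.814  -0.0449] 49.1 [0.059 0.08 ]
r 37 [190.5 145.5] [0.7437 0.1939] 69.3 [0.022 0.053]
r 142 [193.2 158.7] [0.6923 0.1817] 2.6 [0.022 0.085]
r 54 [287.1 167.4] [ 0.6652 -0.1694] 113.3 [0.035 0.021]
r 20 [356.4 188. ] [ 0.5911 -0.4255] 71.9 [0.013 0.046]
r 289 [348.7 226.9] [ 0.4471 -0.3923] 2.9 [0.134 0.228]
r 59 [301.6 195.5] [ 0.5597 -0.2223] 91.0 [0.033 0.019]
r 123 [164.4 242.3] [0.3816 0.27  ] 145.6 [0.077 0.02 ]
r 256 [434.4 306.5] [ 0.1734 -0.6836] 179.5 [0.042 0.073]
((346.84136962890625, 218.5965576171875), (63.94502639770508, 38.78224563598633), 85.2363510131836)
[array([ 0.588, -0.309]), array([ 0.602, -0.453]), array([ 0.369, -0.462]), array([ 0.356, -0.323])] [ 0.47699196 -0.38637436  0.022     ]
knob (array([0.50865128, 0.01978369, 0.05717265]), np.float64(0.007609408310321771))
handle (array([0.59191966, 0.1538544 , 0.24507139]), np.float64(0.002861649549438106))
baseTL [0.631 0.229 0.01 ]
baseTR [ 0.648 -0.071  0.01 ]
baseBR [ 0.551 -0.074  0.01 ]
baseBL [0.535 0.222 0.01 ]
```

```bash
cat >> h.py <<'E'
def go(x,y,z,yaw):
    """shift/turn (tool axes) to bring TCP to x,y,z with tool-y at yaw deg (mod 180), tool straight down"""
    s=state();q=s["tcp_rot"];R=Ro.from_quat([q[1],q[2],q[3],q[0]])
    cur=np.degrees(np.arctan2(*R.as_matrix()[1::-1,1]))
    yaw=cur+((yaw-cur+90)%180-90)
    a=np.radians(yaw);yv=np.array([np.cos(a),np.sin(a),0]);zv=np.array([0,0,-1.]);xv=np.cross(yv,zv)
    G=Ro.from_matrix(np.stack([xv,yv,zv],1))
    d=R.inv().apply(np.array([x,y,z])-s["position"])
    print("pos",s["position"].round(4),"yaw",cur.round(1),"shift",d.round(4),"turn",(R.inv()*G).as_rotvec().round(4),"j6",s["joint_pos"][5].round(2))
E
python3 -c "
from h import *
go(.137,.558,.32,76);go(.53,-.11,.32,5)"
```

```text
pos [0.1377 0.5583 0.2055] yaw 76.1 shift [ 0.0006 -0.0004 -0.1145] turn [-0.     -0.      0.0026] j6 -0.15
pos [0.1377 0.5583 0.2055] yaw 76.1 shift [-0.5409 -0.5549 -0.1145] turn [-0.     -0.      1.2417] j6 -0.15
```

```bash
python3 -m pendant '[[1,[0,0,-0.06],[0,0,0]],[1,[0,0,-0.115],[0,0,0]],[1,[-0.54,-0.555,-0.115],[0,0,1.242]],[1,[-0.54,-0.555,-0.115],[0,0,1.242]],[1,[-0.54,-0.555,-0.115],[0,0,1.242]],[1,[-0.54,-0.555,-0.115],[0,0,1.242]],[1,[-0.54,-0.555,-0.115],[0,0,1.242]],[1,[-0.54,-0.555,-0.115],[0,0,1.242]],[1,[-0.54,-0.555,-0.115],[0,0,1.242]],[1,[-0.54,-0.555,-0.115],[0,0,1.242]],[1,[-0.54,-0.555,-0.115],[0,0,1.242]],[1,[-0.54,-0.555,-0.115],[0,0,1.242]]]' 20; python3 -c "
from h import *
go(.53,-.11,.32,5)"
```

```text
t: 2.65
position: [0.4544, 0.017, 0.3208]
tcp_rot: [0.0, 0.676, 0.737, 0.001]
contact_force: [1.3, 0.2, 0.4]
opening: 0.0942
grasp_force: 0.0
pos [0.4544 0.017  0.3208] yaw 5.0 shift [-0.1331  0.0644  0.0009] turn [ 0.0013 -0.0001 -0.0007] j6 -0.24
```

```bash
python3 -m pendant '[[1,[-0.133,0.064,0],[0,0,0]],[1,[-0.133,0.064,0],[0,0,0]],[1,[-0.133,0.064,0],[0,0,0]],[1,[-0.133,0.064,0],[0,0,0]],[1,[-0.133,0.064,0],[0,0,0]]]'
python3 - <<'E'
from h import *
p=cam("wrist");save(p,"w1.png");go(.53,-.11,.32,5)
print(p["T_tool_cam"])
for c in"gr":
    for o in tags(p,c,amin=60): print(c,*o)
E
```

```text
t: 3.28
position: [0.5284, -0.1064, 0.3206]
tcp_rot: [-0.0, 0.675, 0.738, 0.0]
contact_force: [0.5, -0.2, -0.2]
opening: 0.094
grasp_force: 0.0
pos [ 0.5284 -0.1062  0.3208] yaw 5.1 shift [-0.0039  0.0013  0.0008] turn [ 0.0002 -0.0005  0.0017] j6 -0.45
[[ 5.72679967e-04 -9.69598893e-01 -2.44699119e-01  7.08988200e-02]
 [ 9.99999789e-01  6.30119766e-04 -1.56451653e-04  1.06360140e-04]
 [ 3.05885101e-04 -2.44698978e-01  9.69599049e-01 -1.79370004e-01]
 [ 0.00000000e+00  0.00000000e+00  0.00000000e+00  1.00000000e+00]]
g 357 [201.6 161.4] [ 0.451  -0.1116] 97.3 [0.022 0.036]
g 360 [273.  170.5] [ 0.5581 -0.1158] 96.2 [0.021 0.035]
g 289 [134.4 185.6] [ 0.3513 -0.1574] 69.8 [0.034 0.02 ]
g 300 [191.  238.5] [ 0.4405 -0.2353] 92.7 [0.022 0.035]
r 1757 [458.2 137.5] [ 0.8236 -0.0427] 48.7 [0.086 0.062]
r 332 [339.4 209.7] [ 0.6663 -0.1675] 112.4 [0.022 0.037]
r 316 [268.2 235.6] [ 0.5613 -0.2195] 90.1 [0.037 0.022]
r 451 [262.2 347.8] [ 0.5716 -0.4269] 5.1 [0.063 0.045]
```

View pics/w1.png

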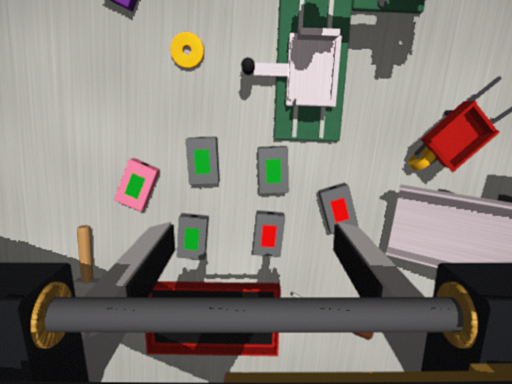

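The wrist view shows the blocks clearly: greens at px (202,161), (273,170) and (191,238), reds at (268,236) and (339,210). The pink look-alike is at (134,186) and the shuttle nest at about (314,68). I'll start with the red block at (268,236).

```bash
python3 -c "
from h import *
go(.561,-.220,.10,1);go(.561,-.220,.010,1)"
```

```text
pos [ 0.5284 -0.1062  0.3208] yaw 5.1 shift [-0.1163  0.0223  0.2207] turn [ 0.0002 -0.0005  0.0715] j6 -0.45
pos [ 0.5284 -0.1062  0.3208] yaw 5.1 shift [-0.1164  0.0223  0.3107] turn [ 0.0002 -0.0005  0.0715] j6 -0.45
```

```bash
python3 -m pendant '[[0.85,[-0.116,0.022,0.22],[0,0,0.07]],[0.85,[-0.116,0.022,0.22],[0,0,0.07]],[0.85,[-0.116,0.022,0.22],[0,0,0.07]],[0.85,[-0.116,0.022,0.22],[0,0,0.07]],[0.85,[-0.116,0.022,0.22],[0,0,0.07]],[0.85,[-0.116,0.022,0.265],[0,0,0.07]],[0.85,[-0.116,0.022,0.30],[0,0,0.07]],[0.85,[-0.116,0.022,0.311],[0,0,0.07]],[0.85,[-0.116,0.022,0.311],[0,0,0.07]]]' 30
python3 - <<'E'
from h import *
go(.561,-.220,.010,1)
p=cam("wrist");save(p,"w2.png")
for c in"gr":
    for o in tags(p,c,amin=60): print(c,*o)
E
```

```text
t: 4.45
position: [0.5619, -0.2209, 0.0113]
tcp_rot: [0.001, 0.701, 0.714, 0.0]
contact_force: [-0.2, -0.1, 0.4]
opening: 0.0796
grasp_force: 0.0
pos [ 0.5619 -0.2209  0.0113] yaw 1.1 shift [ 0.0009 -0.0009  0.0012] turn [0.0018 0.0008 0.0009] j6 -0.54
g 3054 [27.5 33. ] [ 0.4512 -0.1143] 96.8 [0.022 0.032]
g 3707 [249.4  39.6] [ 0.5579 -0.1157] 98.7 [0.022 0.036]
g 1085 [ 38.2 248.6] [ 0.4405 -0.2261] 1.2 [0.024 0.017]
r 2944 [455.6 151.8] [ 0.6666 -0.1674] 114.0 [0.022 0.039]
r 2448 [252.6 241.7] [ 0.5613 -0.2195] 91.9 [0.022 0.036]
```

```bash
python3 -m pendant '[[0.2,[0,0,0.001],[0,0,0]],[0.2,[0,0,0.001],[0,0,0]],[0.2,[0,0,0.001],[0,0,0]],[0.2,[0,0,0.001],[0,0,0]],[0.2,[0,0,-0.04],[0,0,0]],[0.2,[0,0,-0.09],[0,0,0]],[0.2,[0,0,-0.09],[0,0,0]]]' 30; python3 -c "
from h import *
go(.530,-.388,.10,2);go(.530,-.388,.016,2)"
```

```text
t: 5.38
position: [0.5643, -0.2235, 0.1042]
tcp_rot: [0.005, 0.701, 0.713, 0.001]
contact_force: [2.0, -0.3, -2.0]
opening: 0.0444
grasp_force: 29.9
pos [ 0.5643 -0.2235  0.1042] yaw 1.0 shift [-0.1638 -0.0371  0.0047] turn [ 0.0084  0.0051 -0.018 ] j6 -0.54
pos [ 0.5643 -0.2235  0.1042] yaw 1.0 shift [-0.1634 -0.0378  0.0887] turn [ 0.0084  0.0051 -0.018 ] j6 -0.54
```

```bash
python3 -m pendant '[[0.2,[-0.05,-0.012,0],[0,0,0]],[0.2,[-0.164,-0.037,0.0],[0,0,-0.018]],[0.2,[-0.164,-0.037,0.0],[0,0,-0.018]],[0.2,[-0.164,-0.037,0.0],[0,0,-0.018]],[0.2,[-0.164,-0.037,0.05],[0,0,-0.018]],[0.2,[-0.164,-0.037,0.08],[0,0,-0.018]],[0.2,[-0.164,-0.037,0.087],[0,0,-0.018]],[0.2,[-0.164,-0.037,0.087],[0,0,-0.018]]]'; python3 -c "
from h import *
go(.530,-.388,.016,2)
p=cam('wrist');save(p,'w3.png')"
```

```text
t: 6.38
position: [0.5255, -0.3838, 0.0113]
tcp_rot: [-0.003, 0.694, 0.72, 0.0]
contact_force: [-2.1, 1.5, 1.8]
opening: 0.0444
grasp_force: 30.0
pos [ 0.5255 -0.3838  0.0113] yaw 2.1 shift [-0.0044  0.0044 -0.0047] turn [-0.0035 -0.0038  0.0009] j6 -0.8
```

View pics/w3.png

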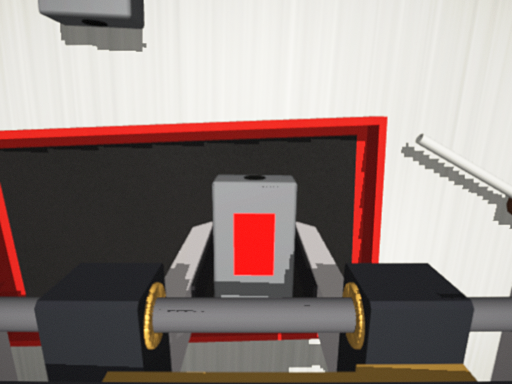

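The first red block is inside the tray, with its tag at px (254,245). I'll release it and go on to red 2.

```bash
python3 -m pendant '[[0.7,[0,0,0],[0,0,0]],[0.7,[0,0,0],[0,0,0]],[0.7,[0,0,-0.04],[0,0,0]],[0.7,[0,0,-0.1],[0,0,0]],[0.85,[0,0,-0.12],[0,0,0]],[0.85,[0,0,-0.12],[0,0,0]]]'; python3 -c "
from h import *
go(.6665,-.1675,.10,23);go(.6665,-.1675,.010,23)"
```

```text
t: 7.18
position: [0.5278, -0.3872, 0.1345]
tcp_rot: [0.002, 0.695, 0.719, 0.0]
contact_force: [0.3, -0.7, -0.8]
opening: 0.0792
grasp_force: 0.0
pos [ 0.5278 -0.3872  0.1345] yaw 2.0 shift [0.2148 0.1462 0.0342] turn [ 0.0025  0.0038 -0.3664] j6 -0.8
pos [ 0.5278 -0.3872  0.1345] yaw 2.0 shift [0.2151 0.1459 0.1242] turn [ 0.0025  0.0038 -0.3664] j6 -0.8
```

```bash
python3 -m pendant '[[0.85,[0.215,0.146,0.034],[0,0,-0.366]],[0.85,[0.215,0.146,0.034],[0,0,-0.366]],[0.85,[0.215,0.146,0.034],[0,0,-0.366]],[0.85,[0.215,0.146,0.034],[0,0,-0.366]],[0.85,[0.215,0.146,0.034],[0,0,-0.366]],[0.85,[0.215,0.146,0.06],[0,0,-0.366]],[0.85,[0.215,0.146,0.10],[0,0,-0.366]],[0.85,[0.215,0.146,0.118],[0,0,-0.366]],[0.85,[0.215,0.146,0.118],[0,0,-0.366]]]'
python3 - <<'E'
from h import *
go(.6665,-.1675,.010,23)
p=cam("wrist");save(p,"w4.png")
for c in"gr":
    for o in tags(p,c,amin=60): print(c,*o)
E
```

```text
t: 8.3
position: [0.6624, -0.1661, 0.0113]
tcp_rot: [-0.003, 0.553, 0.833, -0.001]
contact_force: [-1.5, -0.2, -0.4]
opening: 0.0799
grasp_force: 0.0
pos [ 0.6624 -0.1661  0.0113] yaw 22.9 shift [-0.0028  0.0032  0.0013] turn [-0.0044 -0.0041 -0.0014] j6 -0.77
g 3380 [99.2 79.6] [ 0.5578 -0.1157] 95.6 [0.038 0.022]
r 2399 [258.7 248.2] [ 0.6661 -0.1674] 114.0 [0.022 0.036]
```

```bash
python3 -m pendant '[[0.85,[0,0,0.003],[0,0,0]],[0.2,[0,0,0.003],[0,0,0]],[0.2,[0,0,0.003],[0,0,0]],[0.2,[0,0,0.003],[0,0,0]],[0.2,[0,0,0.003],[0,0,0]],[0.2,[0,0,-0.04],[0,0,0]],[0.2,[0,0,-0.09],[0,0,0]],[0.2,[0,0,-0.09],[0,0,0]],[0.2,[0,0,-0.09],[0,0,0]]]' 30; python3 -c "
from h import *
go(.420,-.390,.10,2);go(.420,-.390,.020,2)"
```

```text
t: 9.48
position: [0.6639, -0.1657, 0.1028]
tcp_rot: [-0.001, 0.552, 0.834, -0.0]
contact_force: [-0.5, -0.1, -3.1]
opening: 0.0446
grasp_force: 30.0
pos [ 0.6639 -0.1657  0.1028] yaw 23.0 shift [-0.1113 -0.3121  0.0032] turn [-0.0023 -0.0015  0.3661] j6 -0.77
pos [ 0.6639 -0.1657  0.1028] yaw 23.0 shift [-0.1114 -0.3119  0.0832] turn [-0.0023 -0.0015  0.3661] j6 -0.77
```

```bash
python3 -m pendant '[[0.2,[-0.111,-0.312,0.0],[0,0,0.366]],[0.2,[-0.111,-0.312,0.0],[0,0,0.366]],[0.2,[-0.111,-0.312,0.0],[0,0,0.366]],[0.2,[-0.111,-0.312,0.0],[0,0,0.366]],[0.2,[-0.111,-0.312,0.0],[0,0,0.366]],[0.2,[-0.111,-0.312,0.0],[0,0,0.366]],[0.2,[-0.111,-0.312,0.0],[0,0,0.366]],[0.2,[-0.111,-0.312,0.05],[0,0,0.366]],[0.2,[-0.111,-0.312,0.08],[0,0,0.366]],[0.2,[-0.111,-0.312,0.086],[0,0,0.366]],[0.2,[-0.111,-0.312,0.086],[0,0,0.366]],[0.2,[-0.111,-0.312,0.086],[0,0,0.366]]]'; python3 -c "
from h import *
go(.420,-.390,.016,2)
p=cam('wrist');save(p,'w5.png');print(tags(p,'r',.026,100))"
```

```text
t: 10.98
position: [0.4227, -0.3908, 0.0197]
tcp_rot: [0.002, 0.694, 0.72, -0.0]
contact_force: [-0.3, -0.2, -1.7]
opening: 0.0447
grasp_force: 30.0
pos [ 0.4227 -0.3908  0.0197] yaw 2.1 shift [ 0.0009 -0.0027  0.0037] turn [0.0019 0.0024 0.0012] j6 -0.93
[(np.int32(8126), array([283.3, 146.5]), array([ 0.4365, -0.3365]), np.float64(8.7), array([0.189, 0.086])), (np.int32(2371), array([434.8, 232.8]), array([ 0.526 , -0.3822]), np.float64(91.3), array([0.039, 0.023])), (np.int32(562), array([502.1, 267.2]), array([ 0.57  , -0.4024]), np.float64(73.5), array([0.055, 0.021])), (np.int32(2442), array([253.6, 246.7]), array([ 0.4228, -0.3943]), np.float64(93.0), array([0.022, 0.037]))]
```

View pics/w5.png

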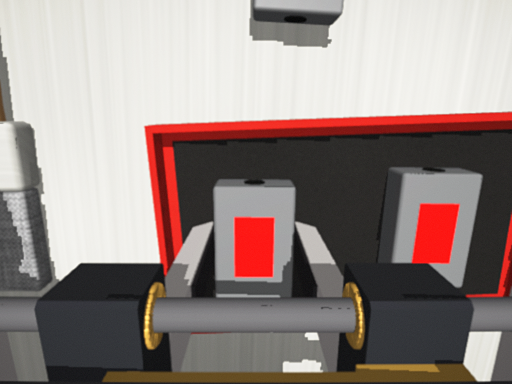

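Both reds are in the tray, at px (254,247) and (435,233). I'll lower 5 mm, release, and then look at the nest from above.

```bash
python3 -m pendant '[[0.2,[0,0,0.005],[0,0,0]],[0.2,[0,0,0.005],[0,0,0]],[0.7,[0,0,0.005],[0,0,0]],[0.7,[0,0,0.005],[0,0,0]],[0.7,[0,0,-0.04],[0,0,0]],[0.7,[0,0,-0.1],[0,0,0]],[0.85,[0,0,-0.16],[0,0,0]],[0.85,[0,0,-0.22],[0,0,0]],[0.85,[0,0,-0.28],[0,0,0]],[0.85,[0,0,-0.28],[0,0,0]]]'; python3 -c "
from h import *
go(.58,-.03,.30,3)"
```

```text
t: 12.28
position: [0.4233, -0.393, 0.3057]
tcp_rot: [0.007, 0.695, 0.719, -0.001]
contact_force: [-0.0, 0.9, 0.4]
opening: 0.0799
grasp_force: 0.0
pos [ 0.4233 -0.393   0.3057] yaw 2.0 shift [0.3573 0.1692 0.0032] turn [ 0.008   0.011  -0.0174] j6 -0.93
```

```bash
python3 -m pendant '[[0.85,[0.357,0.169,0],[0,0,-0.017]],[0.85,[0.357,0.169,0],[0,0,-0.017]],[0.85,[0.357,0.169,0],[0,0,-0.017]],[0.85,[0.357,0.169,0],[0,0,-0.017]],[0.85,[0.357,0.169,0],[0,0,-0.017]],[0.85,[0.357,0.169,0],[0,0,-0.017]],[0.85,[0.357,0.169,0],[0,0,-0.017]],[0.85,[0.357,0.169,0],[0,0,-0.017]],[0.85,[0.357,0.169,0],[0,0,-0.017]]]'
python3 - <<'E'
from h import *
p=cam("wrist");a=np.asarray(p["pixels"])[:,:,::-1];cv2.imwrite("pics/w6.png",cv2.resize(a,(768,576),interpolation=2))
go(.58,-.03,.3,3)
import pickle;pickle.dump({k:np.array(p[k]) for k in("R","t","intrinsics","distortion","pixels")},open("w6.pkl","wb"))
for c in"gr":
    for o in tags(p,c,amin=60): print(c,*o)
E
```

```text
t: 13.4
position: [0.577, -0.029, 0.2978]
tcp_rot: [-0.0, 0.689, 0.725, -0.001]
contact_force: [0.0, -0.1, -0.2]
opening: 0.0799
grasp_force: 0.0
pos [ 0.577  -0.0293  0.2981] yaw 2.8 shift [-0.0009  0.0029 -0.0019] turn [-0.0009  0.0005 -0.0026] j6 -0.25
g 466 [72.5 35.9] [0.3326 0.1277] 68.2 [0.037 0.021]
g 317 [165.8 214.6] [ 0.4507 -0.1098] 97.2 [0.022 0.033]
g 347 [238.2 222.1] [ 0.558  -0.1159] 97.5 [0.022 0.036]
g 277 [100.5 241.3] [ 0.3511 -0.1574] 69.3 [0.034 0.02 ]
r 122 [447.5   2.7] [0.812 0.191] 3.4 [0.024 0.007]
r 1874 [422.6 186. ] [ 0.8217 -0.0475] 49.0 [0.085 0.063]
r 317 [167.  336.7] [ 0.449  -0.3199] 3.2 [0.095 0.013]
r 138 [251.3 358.8] [ 0.5891 -0.3556] 92.7 [0.054 0.008]
r 66 [213.  367.5] [ 0.5255 -0.3765] 3.1 [0.017 0.01 ]
r 188 [151.3 374.8] [ 0.421  -0.3973] 88.5 [0.022 0.031]
```

View pics/w6.png

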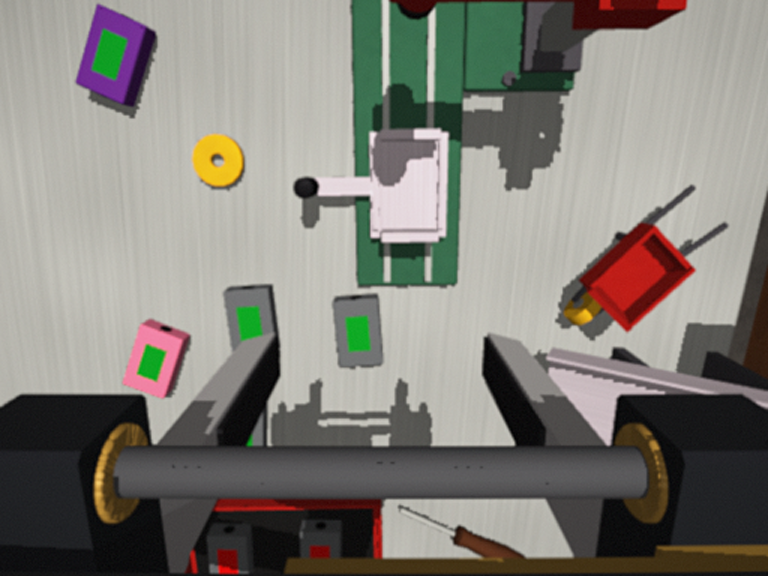

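The wrist view shows the nest at about px (272,124) in original pixels, with the knob at (204,125) and the green blocks at (166,215) and (238,222). I'll zoom in on the nest to get its corners.

Run:
```python
import cv2
a=cv2.imread("pics/w6.png");a=cv2.resize(a,(512,384),interpolation=cv2.INTER_AREA)
import pickle
p=pickle.load(open("w6.pkl","rb"));a=p["pixels"][:,:,::-1]
cv2.imwrite("pics/w6c.png",cv2.resize(a[75:195,190:320],None,fx=5,fy=5,interpolation=cv2.INTER_CUBIC))
```

```text
(no output)
```

View pics/w6c.png

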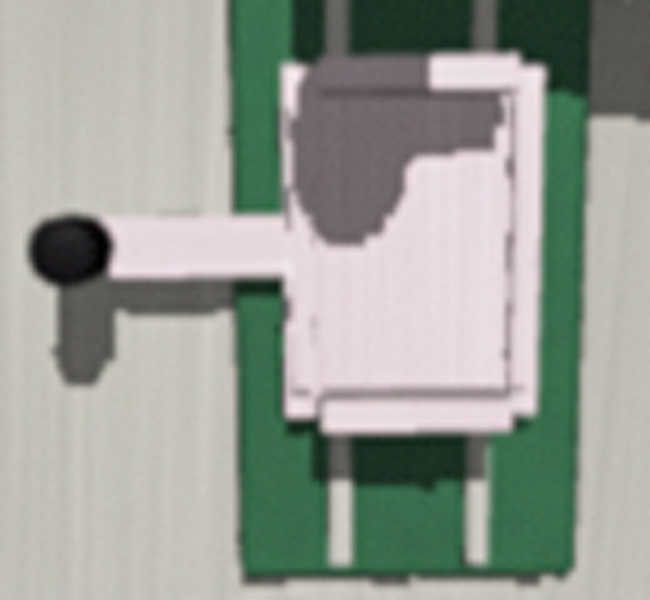

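Run:
```python
from h import *
import pickle
p=pickle.load(open("w6.pkl","rb"))
print("cam",-p["R"].T@p["t"])
def w(x,y,z): return onz(p,(75+y/5-.4,190+x/5-.4),z).round(4)
for n,x,y,z in [("wallU out L",305,55,.054),("wallU out R",520,55,.054),("wallU in",410,90,.054),("wallL outL",322,432,.054),("wallL out R",515,432,.054),("wallL in",415,398,.054),("TL",282,65,.029),("TR",545,65,.029),("BL",288,418,.029),("BR",537,415,.029),("knob?",70,250,.064),("knob?",70,250,.09),("brkt",200,215,.03),("brkt",200,275,.03),("baseR L",243,570,.01),("baseR R",573,570,.01),("baseL",232,0,.01),("baseRR",590,0,.01)]: print(n,w(x,y,z))
```

```text
cam [0.57375931 0.04188923 0.47709927]
wallU out L [0.5674 0.0748 0.054 ]
wallU out R [0.6209 0.0775 0.054 ]
wallU in [0.5941 0.0678 0.054 ]
wallL outL [ 0.5765 -0.0192  0.054 ]
wallL out R [ 0.6271 -0.0166  0.054 ]
wallL in [ 0.6003 -0.0091  0.054 ]
TL [0.5611 0.0739 0.029 ]
TR [0.6304 0.0775 0.029 ]
BL [ 0.567  -0.0194  0.029 ]
BR [ 0.636 -0.015  0.029]
knob? [0.5112 0.0247 0.064 ]
knob? [0.5151 0.0258 0.09  ]
brkt [0.5408 0.0343 0.03  ]
brkt [0.5414 0.0184 0.03  ]
baseR L [ 0.5555 -0.0678  0.01  ]
baseR R [ 0.6531 -0.0628  0.01  ]
baseL [0.5462 0.0915 0.01  ]
baseRR [0.6437 0.0965 0.01  ]
```

```bash
python3 -c "
from h import *
go(.558,-.1157,.10,7.3);go(.558,-.1157,.012,7.3)"
```

```text
pos [ 0.577  -0.0293  0.2981] yaw 2.8 shift [-0.0853 -0.0231  0.1981] turn [-0.0009  0.0005 -0.0777] j6 -0.25
pos [ 0.577  -0.0293  0.2981] yaw 2.8 shift [-0.0852 -0.0231  0.2861] turn [-0.0009  0.0005 -0.0777] j6 -0.25
```

```bash
python3 -m pendant '[[0.85,[-0.085,-0.023,0.1],[0,0,-0.078]],[0.85,[-0.085,-0.023,0.1],[0,0,-0.078]],[0.85,[-0.085,-0.023,0.2],[0,0,-0.078]],[0.85,[-0.085,-0.023,0.22],[0,0,-0.078]],[0.85,[-0.085,-0.023,0.25],[0,0,-0.078]],[0.85,[-0.085,-0.023,0.275],[0,0,-0.078]],[0.85,[-0.085,-0.023,0.286],[0,0,-0.078]],[0.85,[-0.085,-0.023,0.286],[0,0,-0.078]],[0.85,[-0.085,-0.023,0.286],[0,0,-0.078]]]' 30
python3 - <<'E'
from h import *
p=cam("wrist");go(.558,-.1157,.011,7.3)
for o in tags(p,"g",amin=60): print(*o)
E
```

```text
t: 14.58
position: [0.5601, -0.1144, 0.0139]
tcp_rot: [0.001, 0.66, 0.751, 0.0]
contact_force: [0.2, 0.5, -0.2]
opening: 0.0801
grasp_force: 0.0
pos [ 0.5603 -0.1143  0.014 ] yaw 7.4 shift [-0.0011 -0.0024  0.003 ] turn [0.0026 0.0014 0.0023] j6 -0.48
2463 [ 59.6 213.3] [ 0.451  -0.1114] 96.9 [0.022 0.038]
2333 [249.8 244.1] [ 0.5581 -0.1158] 98.1 [0.022 0.036]
```

```bash
python3 -m pendant '[[0.85,[-0.001,-0.002,0.003],[0,0,0]],[0.2,[-0.001,-0.002,0.003],[0,0,0]],[0.2,[-0.001,-0.002,0.003],[0,0,0]],[0.2,[-0.001,-0.002,0.003],[0,0,0]],[0.2,[-0.001,-0.002,0.003],[0,0,0]],[0.2,[-0.001,-0.002,-0.04],[0,0,0]],[0.2,[-0.001,-0.002,-0.09],[0,0,0]],[0.2,[-0.001,-0.002,-0.12],[0,0,0]],[0.2,[-0.001,-0.002,-0.12],[0,0,0]],[0.2,[-0.001,-0.002,-0.12],[0,0,0]],[0.2,[-0.001,-0.002,-0.12],[0,0,0]]]' 30
python3 - <<'E'
from h import *
s=state();p=cam("wrist");go(.5985,.0292,.134,3.2)
z=s["position"][2]-.011+.022
for o in tags(p,"g",z=z,amin=600): print(*o)
E
```

```text
t: 16.0
position: [0.5554, -0.1142, 0.1298]
tcp_rot: [-0.002, 0.66, 0.752, -0.001]
contact_force: [-0.3, -0.3, -1.8]
opening: 0.0448
grasp_force: 30.0
pos [ 0.5556 -0.1143  0.1301] yaw 7.4 shift [ 0.1368  0.0611 -0.0039] turn [-0.0039 -0.0018  0.0741] j6 -0.49
956 [140.3 175.8] [ 0.4908 -0.0836] 96.7 [0.013 0.022]
790 [ 31.6 210.2] [ 0.4322 -0.1107] 69.7 [0.021 0.012]
2403 [253.6 247.3] [ 0.5557 -0.1161] 98.4 [0.022 0.036]
```

```bash
python3 -m pendant '[[0.2,[0.05,0.022,0],[0,0,0.03]],[0.2,[0.1,0.044,0],[0,0,0.074]],[0.2,[0.1385,0.061,0],[0,0,0.074]],[0.2,[0.1385,0.061,0],[0,0,0.074]],[0.2,[0.1385,0.061,0],[0,0,0.074]],[0.2,[0.1385,0.061,0.03],[0,0,0.074]],[0.2,[0.1385,0.061,0.03],[0,0,0.074]],[0.2,[0.1385,0.061,0.03],[0,0,0.074]],[0.2,[0.1385,0.061,0.03],[0,0,0.074]]]'
python3 - <<'E'
from h import *
s=state();p=cam("wrist");go(.5985,.031,.0365,3.2);save(p,"w7.png")
z=s["position"][2]+.011
for o in tags(p,"g",z=z,amin=600): print(*o)
E
```

```text
t: 17.18
position: [0.6006, 0.0298, 0.1038]
tcp_rot: [0.001, 0.687, 0.726, 0.001]
contact_force: [0.3, 0.3, -1.4]
opening: 0.045
grasp_force: 30.0
pos [0.6006 0.03   0.1037] yaw 3.2 shift [ 0.0012 -0.0022  0.0672] turn [ 0.0021  0.0003 -0.0004] j6 -0.15
2451 [253.6 246.9] [0.6007 0.0282] 94.1 [0.022 0.036]
```

View pics/w7.png

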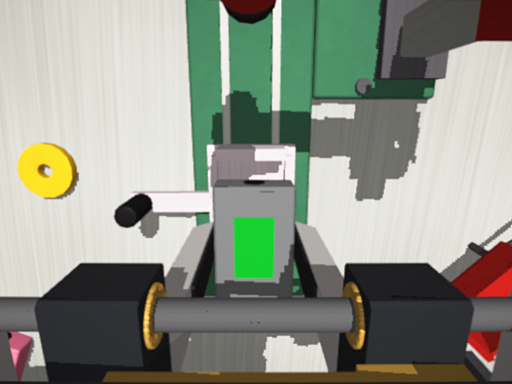

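Block held over the nest, tag at px (254,247), aligned. I'll descend.

```bash
python3 -m pendant '[[0.2,[0.001,-0.002,0.025],[0,0,0]],[0.2,[0.001,-0.002,0.045],[0,0,0]],[0.2,[0.001,-0.002,0.055],[0,0,0]],[0.2,[0.001,-0.002,0.061],[0,0,0]],[0.2,[0.001,-0.002,0.064],[0,0,0]],[0.2,[0.001,-0.002,0.066],[0,0,0]],[0.2,[0.001,-0.002,0.066],[0,0,0]],[0.2,[0.001,-0.002,0.066],[0,0,0]]]'; python3 -c "
from h import *
s=state();go(.5985,.031,.0355,3.2);print(s['contact_force'],s['moment'])
p=cam('wrist')
for o in tags(p,'g',z=.046,amin=600): print(*o)"
```

```text
t: 18.23
position: [0.598, 0.0312, 0.0369]
tcp_rot: [0.0, 0.687, 0.727, 0.0]
contact_force: [-0.6, 0.1, -1.3]
opening: 0.0448
grasp_force: 30.0
pos [0.598  0.0312 0.0369] yaw 3.2 shift [-0.0003  0.0005  0.0014] turn [0.0008 0.0001 0.0002] j6 -0.15
[-0.6104187   0.11418157 -1.30255043] [-0.08238948  0.00346049 -0.00352475]
2436 [253.7 247. ] [0.5982 0.0287] 94.1 [0.022 0.037]
```

```bash
python3 -m pendant '[[0.2,[0,0,0.002],[0,0,0]],[0.2,[0,0,0.002],[0,0,0]],[0.65,[0,0,0.002],[0,0,0]],[0.65,[0,0,0.002],[0,0,0]],[0.65,[0,0,-0.01],[0,0,0]],[0.65,[0,0,-0.04],[0,0,0]],[0.65,[0,0,-0.09],[0,0,0]],[0.65,[0,0,-0.12],[0,0,0]],[0.65,[0,0,-0.12],[0,0,0]],[0.65,[0,0,-0.12],[0,0,0]]]'; python3 -c "
from h import *
s=state()
p=cam('wrist')
for o in tags(p,'g',z=.046,amin=600): print(*o)
go(.451,-.1114,.10,7.1);go(.451,-.1114,.012,7.1)"
```

```text
t: 19.52
position: [0.5968, 0.0314, 0.1555]
tcp_rot: [-0.001, 0.687, 0.727, -0.001]
contact_force: [0.1, -0.1, 0.6]
opening: 0.0607
grasp_force: 0.0
905 [254.6 194.6] [0.5976 0.0296] 93.8 [0.021 0.036]
pos [0.5963 0.0314 0.1546] yaw 3.2 shift [-0.1345 -0.1528  0.055 ] turn [-0.0033 -0.0006 -0.0679] j6 -0.15
pos [0.5963 0.0314 0.1546] yaw 3.2 shift [-0.1345 -0.1526  0.143 ] turn [-0.0033 -0.0006 -0.0679] j6 -0.15
```

```bash
python3 -m pendant '[[0.75,[-0.1345,-0.153,0],[0,0,-0.068]],[0.75,[-0.1345,-0.153,0],[0,0,-0.068]],[0.75,[-0.1345,-0.153,0],[0,0,-0.068]],[0.75,[-0.1345,-0.153,0.03],[0,0,-0.068]],[0.75,[-0.1345,-0.153,0.08],[0,0,-0.068]],[0.75,[-0.1345,-0.153,0.11],[0,0,-0.068]],[0.75,[-0.1345,-0.153,0.135],[0,0,-0.068]],[0.75,[-0.1345,-0.153,0.142],[0,0,-0.068]],[0.75,[-0.1345,-0.153,0.142],[0,0,-0.068]],[0.75,[-0.1345,-0.153,0.142],[0,0,-0.068]]]' 30
python3 - <<'E'
from h import *
p=cam("wrist");go(.451,-.1114,.011,7.1)
for o in tags(p,"g",amin=600): print(*o)
E
```

```text
t: 20.82
position: [0.4532, -0.1119, 0.0152]
tcp_rot: [0.001, 0.662, 0.75, 0.0]
contact_force: [-0.0, -0.5, 0.0]
opening: 0.0704
grasp_force: 0.0
pos [ 0.4534 -0.1119  0.0154] yaw 7.1 shift [ 0.0008 -0.0023  0.0044] turn [0.0018 0.0011 0.0002] j6 -0.55
2287 [250.3 239.7] [ 0.4512 -0.1111] 97.9 [0.022 0.035]
```

```bash
python3 -m pendant '[[0.75,[0.001,-0.002,0.004],[0,0,0]],[0.2,[0.001,-0.002,0.004],[0,0,0]],[0.2,[0.001,-0.002,0.004],[0,0,0]],[0.2,[0.001,-0.002,0.004],[0,0,0]],[0.2,[0.001,-0.002,0.004],[0,0,0]],[0.2,[0.001,-0.002,-0.04],[0,0,0]],[0.2,[0.001,-0.002,-0.09],[0,0,0]],[0.2,[0.001,-0.002,-0.13],[0,0,0]],[0.2,[0.001,-0.002,-0.13],[0,0,0]],[0.2,[0.001,-0.002,-0.13],[0,0,0]],[0.2,[0.001,-0.002,-0.13],[0,0,0]]]' 30
python3 - <<'E'
from h import *
s=state();p=cam("wrist");go(.598,.0294,.14,3.2)
z=s["position"][2]+.011
for o in tags(p,"g",z=z,amin=600): print(*o)
E
```

```text
t: 22.25
position: [0.4485, -0.11, 0.142]
tcp_rot: [-0.002, 0.662, 0.75, -0.001]
contact_force: [-0.5, 1.0, -2.2]
opening: 0.0448
grasp_force: 30.0
pos [ 0.4487 -0.1101  0.1422] yaw 7.1 shift [0.12   0.1654 0.0018] turn [-0.004  -0.0023  0.0681] j6 -0.55
1310 [463.  50.] [0.5369 0.0027] 91.8 [0.023 0.013]
705 [149.7 225.2] [ 0.3904 -0.1062] 70.1 [0.02  0.011]
2387 [253.6 245.3] [ 0.4487 -0.1107] 98.0 [0.022 0.035]
```

```bash
python3 -m pendant '[[0.2,[0.03,0.04,0],[0,0,0.03]],[0.2,[0.12,0.1655,0],[0,0,0.068]],[0.2,[0.12,0.1655,0],[0,0,0.068]],[0.2,[0.12,0.1655,0],[0,0,0.068]],[0.2,[0.12,0.1655,0],[0,0,0.068]],[0.2,[0.12,0.1655,0],[0,0,0.068]],[0.2,[0.12,0.1655,0.03],[0,0,0.068]],[0.2,[0.12,0.1655,0.04],[0,0,0.068]],[0.2,[0.12,0.1655,0.04],[0,0,0.068]],[0.2,[0.12,0.1655,0.04],[0,0,0.068]]]'
python3 - <<'E'
from h import *
s=state();p=cam("wrist");go(.598,.030,.059,3.2)
z=s["position"][2]+.011
for o in tags(p,"g",z=z,amin=600): print(*o)
E
```

```text
t: 23.55
position: [0.6002, 0.0283, 0.1055]
tcp_rot: [0.001, 0.687, 0.726, 0.0]
contact_force: [0.5, 0.1, -2.7]
opening: 0.0444
grasp_force: 30.0
pos [0.6005 0.0283 0.1057] yaw 3.2 shift [ 0.0018 -0.0025  0.0467] turn [ 0.0021  0.0004 -0.0003] j6 -0.15
2405 [253.6 245.4] [0.6002 0.0275] 94.1 [0.022 0.035]
```

```bash
python3 -m pendant '[[0.2,[0.0015,-0.002,0.025],[0,0,0]],[0.2,[0.0015,-0.002,0.035],[0,0,0]],[0.2,[0.0015,-0.002,0.042],[0,0,0]],[0.2,[0.0015,-0.002,0.045],[0,0,0]],[0.2,[0.0015,-0.002,0.047],[0,0,0]],[0.2,[0.0015,-0.002,0.047],[0,0,0]],[0.2,[0.0015,-0.002,0.047],[0,0,0]]]'; python3 -c "
from h import *
s=state();go(.598,.030,.057,3.2);print(s['contact_force'],s['moment'])
p=cam('wrist')
for o in tags(p,'g',z=.068,amin=600): print(*o)"
```

```text
t: 24.48
position: [0.5979, 0.0301, 0.0579]
tcp_rot: [0.0, 0.687, 0.727, 0.0]
contact_force: [-0.2, 0.2, -1.1]
opening: 0.0444
grasp_force: 30.0
pos [0.5979 0.0301 0.0579] yaw 3.2 shift [-0.0001  0.0001  0.0009] turn [0.0007 0.0001 0.0002] j6 -0.15
[-0.23704285  0.24367944 -1.09703536] [-0.08234296  0.02926831  0.00199701]
2404 [253.6 245.4] [0.598 0.029] 94.1 [0.022 0.036]
```

```bash
python3 -m pendant '[[0.2,[0,0,0.001],[0,0,0]],[0.2,[0,0,0.001],[0,0,0]],[0.65,[0,0,0.001],[0,0,0]],[0.65,[0,0,0.001],[0,0,0]],[0.65,[0,0,-0.01],[0,0,0]],[0.65,[0,0,-0.04],[0,0,0]],[0.65,[0,0,-0.09],[0,0,0]],[0.65,[0,0,-0.12],[0,0,0]],[0.65,[0,0,-0.12],[0,0,0]],[0.65,[0,0,-0.12],[0,0,0]]]'; python3 -c "
from h import *
s=state()
p=cam('wrist')
for o in tags(p,'g',z=.068,amin=600): print(*o)
go(.4405,-.2353,.12,2);go(.4405,-.2353,.012,2)"
```

```text
t: 25.78
position: [0.5967, 0.0302, 0.1763]
tcp_rot: [-0.001, 0.687, 0.727, -0.001]
contact_force: [-0.5, -0.0, -0.9]
opening: 0.0613
grasp_force: 0.0
960 [255.1 193.9] [0.5979 0.0295] 93.8 [0.022 0.036]
pos [0.5962 0.0302 0.1755] yaw 3.2 shift [-0.2564 -0.1701  0.056 ] turn [-0.0035 -0.0005  0.021 ] j6 -0.15
pos [0.5962 0.0302 0.1755] yaw 3.2 shift [-0.2565 -0.1698  0.164 ] turn [-0.0035 -0.0005  0.021 ] j6 -0.15
```

```bash
python3 -m pendant '[[0.75,[-0.2565,-0.17,0],[0,0,0.021]],[0.75,[-0.2565,-0.17,0],[0,0,0.021]],[0.75,[-0.2565,-0.17,0],[0,0,0.021]],[0.75,[-0.2565,-0.17,0],[0,0,0.021]],[0.75,[-0.2565,-0.17,0.02],[0,0,0.021]],[0.75,[-0.2565,-0.17,0.05],[0,0,0.021]],[0.75,[-0.2565,-0.17,0.10],[0,0,0.021]],[0.75,[-0.2565,-0.17,0.135],[0,0,0.021]],[0.75,[-0.2565,-0.17,0.155],[0,0,0.021]],[0.75,[-0.2565,-0.17,0.162],[0,0,0.021]],[0.75,[-0.2565,-0.17,0.162],[0,0,0.021]],[0.75,[-0.2565,-0.17,0.162],[0,0,0.021]]]' 30
python3 - <<'E'
from h import *
p=cam("wrist");go(.4405,-.2353,.011,2)
for o in tags(p,"g",amin=600): print(*o)
E
```

```text
t: 27.32
position: [0.4429, -0.236, 0.0162]
tcp_rot: [0.001, 0.695, 0.719, 0.0]
contact_force: [-0.3, -0.0, -0.1]
opening: 0.0705
grasp_force: 0.0
pos [ 0.443  -0.2361  0.0164] yaw 2.0 shift [ 0.0008 -0.0025  0.0054] turn [0.0016 0.0013 0.0002] j6 -0.7
2998 [80.8 91.3] [ 0.3512 -0.1571] 68.6 [0.038 0.022]
2276 [249.8 239.3] [ 0.4407 -0.2352] 88.0 [0.036 0.022]
```

```bash
python3 -m pendant '[[0.75,[0.001,-0.002,0.005],[0,0,0]],[0.2,[0.001,-0.002,0.005],[0,0,0]],[0.2,[0.001,-0.002,0.005],[0,0,0]],[0.2,[0.001,-0.002,0.005],[0,0,0]],[0.2,[0.001,-0.002,0.005],[0,0,0]],[0.2,[0.001,-0.002,-0.04],[0,0,0]],[0.2,[0.001,-0.002,-0.09],[0,0,0]],[0.2,[0.001,-0.002,-0.14],[0,0,0]],[0.2,[0.001,-0.002,-0.14],[0,0,0]],[0.2,[0.001,-0.002,-0.14],[0,0,0]],[0.2,[0.001,-0.002,-0.14],[0,0,0]]]' 30
python3 - <<'E'
from h import *
s=state();p=cam("wrist");go(.598,.0294,.15,3.2)
z=s["position"][2]+.011
for o in tags(p,"g",z=z,amin=600): print(*o)
E
```

```text
t: 28.75
position: [0.4385, -0.2333, 0.1528]
tcp_rot: [-0.003, 0.695, 0.719, -0.0]
contact_force: [0.1, 0.1, -2.4]
opening: 0.0449
grasp_force: 29.7
pos [ 0.4387 -0.2334  0.1529] yaw 2.0 shift [0.2571 0.1684 0.0031] turn [-0.0039 -0.0033 -0.0209] j6 -0.7
871 [163.1 104.7] [ 0.3903 -0.1599] 69.2 [0.019 0.011]
2394 [253.5 245.5] [ 0.4385 -0.2341] 88.6 [0.036 0.022]
```

```bash
python3 -m pendant '[[0.2,[0.06,0.04,0],[0,0,0]],[0.2,[0.2575,0.1685,0],[0,0,-0.021]],[0.2,[0.2575,0.1685,0],[0,0,-0.021]],[0.2,[0.2575,0.1685,0],[0,0,-0.021]],[0.2,[0.2575,0.1685,0],[0,0,-0.021]],[0.2,[0.2575,0.1685,0],[0,0,-0.021]],[0.2,[0.2575,0.1685,0],[0,0,-0.021]],[0.2,[0.2575,0.1685,0.03],[0,0,-0.021]],[0.2,[0.2575,0.1685,0.03],[0,0,-0.021]],[0.2,[0.2575,0.1685,0.03],[0,0,-0.021]],[0.2,[0.2575,0.1685,0.03],[0,0,-0.021]]]'
python3 - <<'E'
from h import *
s=state();p=cam("wrist");go(.598,.030,.081,3.2);save(p,"w8.png")
z=s["position"][2]+.011
for o in tags(p,"g",z=z,amin=600): print(*o)
E
```

```text
t: 30.18
position: [0.6004, 0.0279, 0.1269]
tcp_rot: [0.001, 0.687, 0.726, 0.001]
contact_force: [0.3, -0.0, -2.5]
opening: 0.0446
grasp_force: 29.7
pos [0.6004 0.0281 0.1268] yaw 3.2 shift [ 0.002  -0.0024  0.0458] turn [ 0.0023  0.0004 -0.0005] j6 -0.15
2428 [253.6 245.4] [0.6004 0.0272] 90.1 [0.036 0.022]
```

View pics/w8.png

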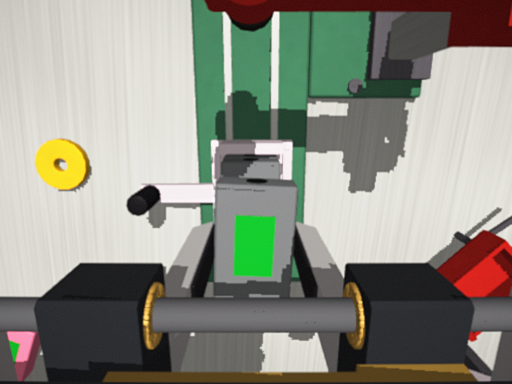

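The third green block is held over the pile, tag at px (254,245) and aligned. I'll lower it.

```bash
python3 -m pendant '[[0.2,[0.0015,-0.002,0.02],[0,0,0]],[0.2,[0.0015,-0.002,0.035],[0,0,0]],[0.2,[0.0015,-0.002,0.042],[0,0,0]],[0.2,[0.0015,-0.002,0.045],[0,0,0]],[0.2,[0.0015,-0.002,0.046],[0,0,0]],[0.2,[0.0015,-0.002,0.046],[0,0,0]],[0.2,[0.0015,-0.002,0.046],[0,0,0]]]'; python3 -c "
from h import *
s=state();go(.598,.030,.079,3.2);print(s['contact_force'],s['moment'])
p=cam('wrist')
for o in tags(p,'g',z=.09,amin=600): print(*o)"
```

```text
t: 31.1
position: [0.5979, 0.03, 0.08]
tcp_rot: [0.0, 0.687, 0.727, 0.0]
contact_force: [-0.5, 0.2, -2.8]
opening: 0.0446
grasp_force: 29.7
pos [0.5979 0.03   0.08  ] yaw 3.2 shift [-0.      0.0001  0.001 ] turn [0.0009 0.0001 0.0001] j6 -0.15
[-0.47942859  0.20811503 -2.78100527] [-0.05818424  0.06086832  0.02785583]
2432 [253.5 245.4] [0.5979 0.0289] 90.1 [0.037 0.022]
```

```bash
python3 -m pendant '[[0.2,[0,0,0.001],[0,0,0]],[0.2,[0,0,0.001],[0,0,0]],[0.65,[0,0,0.001],[0,0,0]],[0.65,[0,0,0.001],[0,0,0]],[0.65,[0,0,-0.01],[0,0,0]],[0.65,[0,0,-0.04],[0,0,0]],[0.65,[0,0,-0.09],[0,0,0]],[0.65,[0,0,-0.12],[0,0,0]],[0.65,[0,0,-0.12],[0,0,0]],[0.65,[0,0,-0.12],[0,0,0]]]'; python3 -c "
from h import *
s=state()
p=cam('wrist')
for o in tags(p,'g',z=.09,amin=600): print(*o)
save(p,'w9.png')
go(.5086,.0242,.19,93.2)"
```

```text
t: 32.4
position: [0.5967, 0.0301, 0.1984]
tcp_rot: [-0.001, 0.687, 0.727, -0.001]
contact_force: [0.1, -0.8, 0.1]
opening: 0.0608
grasp_force: 0.0
635 [ 8.7 72.6] [0.3836 0.1231] 68.6 [0.031 0.018]
932 [255.  193.9] [0.5978 0.0294] 89.5 [0.036 0.022]
pos [0.5962 0.0301 0.1975] yaw 3.2 shift [-0.001  -0.0877  0.0078] turn [-0.0023 -0.0031 -1.5707] j6 -0.15
```

View pics/w9.png

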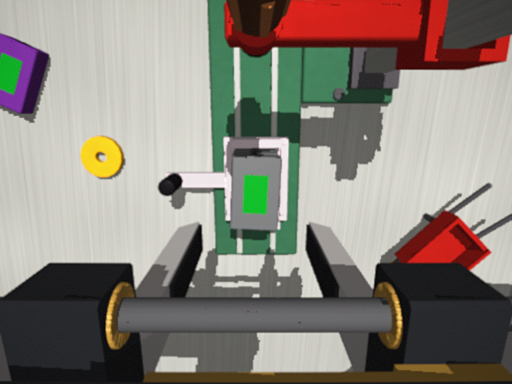

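The pile in the nest is aligned, with its tag at px (255,194). The knob is at about (170,184). Next I'll turn the gripper over the knob.

```bash
python3 -m pendant '[[0.5,[-0.001,-0.088,0.008],[0,0,-1.57]],[0.5,[-0.001,-0.088,0.008],[0,0,-1.57]],[0.5,[-0.001,-0.088,0.008],[0,0,-1.57]],[0.5,[-0.001,-0.088,0.008],[0,0,-1.57]],[0.5,[-0.001,-0.088,0.008],[0,0,-1.57]],[0.5,[-0.001,-0.088,0.008],[0,0,-1.57]],[0.5,[-0.001,-0.088,0.008],[0,0,-1.57]],[0.5,[-0.001,-0.088,0.008],[0,0,-1.57]],[0.5,[-0.001,-0.088,0.008],[0,0,-1.57]],[0.5,[-0.001,-0.088,0.008],[0,0,-1.57]],[0.5,[-0.001,-0.088,0.008],[0,0,-1.57]]]'
python3 - <<'E'
from h import *
p=cam("wrist");go(.5086,.0242,.035,93.2);save(p,"w10.png")
import pickle;pickle.dump({k:np.array(p[k]) for k in("R","t","intrinsics","distortion","pixels")},open("w10.pkl","wb"))
for d in silhouettes(p,"shuttle_knob"): print(d["confidence"],d["position"],d["region"].sum())
E
```

```text
t: 33.83
position: [0.509, 0.0242, 0.1903]
tcp_rot: [-0.001, -0.027, 1.0, 0.0]
contact_force: [0.4, 0.3, 0.7]
opening: 0.0474
grasp_force: 0.0
pos [0.5092 0.0242 0.1906] yaw 93.1 shift [ 0.0003 -0.      0.1556] turn [ 0.0003 -0.0016 -0.0015] j6 -1.75
0.95 [228.2, 254.2] 2567
```

View pics/w10.png

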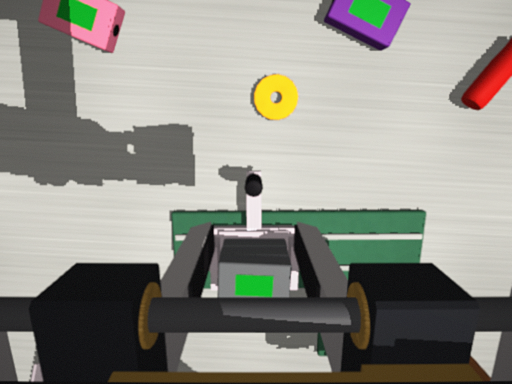

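The knob shows at px (254,185), centred between the fingers laterally.

Run:
```python
from h import *
import pickle
a=pickle.load(open("w6.pkl","rb"));b=pickle.load(open("w10.pkl","rb"))
print(tri(a,(124.6,203.6),b,(186,254)))
m=(b["pixels"].max(2)<60);n,l,st,c=cv2.connectedComponentsWithStats(m[165:210,235:275].astype(np.uint8));print(st[1:],c[1:]+[235,165])
for z in(.055,.06,.065,.07): print(z,onz(b,(184,254),z)[:2].round(4),onz(a,(124.6,203.6),z)[:2].round(4))
```

```text
(array([0.50914753, 0.02443169, 0.05093267]), np.float64(0.0005918322964899598))
[[ 10   9  17  22 299]] [[252.88628763 184.66555184]]
0.055 [0.5062 0.0246] [0.5098 0.0243]
0.06 [0.5051 0.0245] [0.5106 0.0245]
0.065 [0.504  0.0244] [0.5113 0.0247]
0.07 [0.503  0.0244] [0.5121 0.0249]
```

```bash
python3 -m pendant '[[0.5,[0,0,0.06],[0,0,0]],[0.5,[0,0,0.11],[0,0,0]],[0.5,[0,0,0.135],[0,0,0]],[0.5,[0,0,0.145],[0,0,0]],[0.5,[0,0,0.15],[0,0,0]],[0.5,[0,0,0.15],[0,0,0]],[0.1,[0,0,0.15],[0,0,0]],[0.1,[0,0,0.15],[0,0,0]],[0.1,[0,0,0.15],[0,0,0]],[0.1,[0,0,0.15],[0,0,0]],[0.1,[0,0,0.15],[0,0,0]]]' 30; python3 -c "
from h import *
go(.5086,.0242,.04,93.2)"
```

```text
t: 35.3
position: [0.5099, 0.024, 0.0418]
tcp_rot: [0.0, -0.028, 1.0, -0.0]
contact_force: [-0.3, -0.7, 3.0]
opening: 0.0173
grasp_force: 30.0
pos [0.5099 0.024  0.0418] yaw 93.2 shift [0.0013 0.0002 0.0018] turn [-0.0002  0.0004 -0.0006] j6 -1.75
```

```bash
python3 -m pendant '[[0.1,[0,0.004,0],[0,0,0]],[0.1,[0,0.012,0],[0,0,0]],[0.1,[0,0.021,0],[0,0,0]],[0.1,[0,0.03,0],[0,0,0]],[0.1,[0,0.039,0],[0,0,0]],[0.1,[0,0.048,0],[0,0,0]],[0.1,[0,0.057,0],[0,0,0]],[0.1,[0,0.066,0],[0,0,0]],[0.1,[0,0.075,0],[0,0,0]],[0.1,[0,0.084,0],[0,0,0]],[0.1,[0,0.092,0],[0,0,0]],[0.1,[0,0.096,0],[0,0,0]]]'; python3 -m pendant '[[0.1,[0,0.004,0],[0,0,0]],[0.1,[0,0.008,0],[0,0,0]],[0.1,[0,0.010,0],[0,0,0]],[0.1,[0,0.011,0],[0,0,0]],[0.1,[0,0.011,0],[0,0,0]]]'
```

```text
t: 36.8
position: [0.5042, 0.121, 0.0418]
tcp_rot: [-0.0, -0.028, 1.0, 0.0]
contact_force: [-1.7, -2.8, 5.9]
opening: 0.0174
grasp_force: 30.0
t: 37.42
position: [0.5036, 0.1319, 0.0418]
tcp_rot: [-0.0, -0.028, 1.0, 0.0]
contact_force: [-1.5, -1.6, 6.2]
opening: 0.0174
grasp_force: 30.0
```

```bash
python3 -m pendant '[[0.1,[0,0.002,0],[0,0,0]],[0.1,[0,0.004,0],[0,0,0]],[0.1,[0,0.006,0],[0,0,0]],[0.1,[0,0.007,0],[0,0,0]],[0.1,[0,0.007,0],[0,0,0]]]'; python3 -m pendant '[[0.1,[0,0.002,0],[0,0,0]],[0.1,[0,0.004,0],[0,0,0]],[0.1,[0,0.005,0],[0,0,0]],[0.1,[0,0.005,0],[0,0,0]]]'
```

```text
t: 38.05
position: [0.5032, 0.1389, 0.0418]
tcp_rot: [-0.0, -0.028, 1.0, 0.0]
contact_force: [-2.0, -0.7, 5.8]
opening: 0.0173
grasp_force: 30.0
t: 38.55
position: [0.5029, 0.1439, 0.0418]
tcp_rot: [-0.0, -0.028, 1.0, 0.0]
contact_force: [-1.0, -1.7, 5.4]
opening: 0.0175
grasp_force: 30.0
```

```bash
python3 -m pendant '[[0.1,[0,0.002,0],[0,0,0]],[0.1,[0,0.004,0],[0,0,0]],[0.1,[0,0.004,0],[0,0,0]]]'; python3 -m pendant '[[0.1,[0,0.002,0],[0,0,0]],[0.1,[0,0.004,0],[0,0,0]],[0.1,[0,0.004,0],[0,0,0]]]'; python3 -m pendant '[[0.1,[0,0.002,0],[0,0,0]],[0.1,[0,0.004,0],[0,0,0]],[0.1,[0,0.004,0],[0,0,0]]]'
```

```text
t: 38.92
position: [0.5026, 0.148, 0.0418]
tcp_rot: [-0.0, -0.028, 1.0, 0.0]
contact_force: [-2.4, -1.0, 6.1]
opening: 0.0172
grasp_force: 30.0
t: 39.3
position: [0.5024, 0.1515, 0.0418]
tcp_rot: [-0.0, -0.028, 1.0, -0.0]
contact_force: [-2.0, -2.8, 5.9]
opening: 0.0169
grasp_force: 30.0
t: 39.67
position: [0.5025, 0.1516, 0.0418]
tcp_rot: [-0.0, -0.029, 1.0, -0.004]
contact_force: [-0.8, -15.7, 7.4]
opening: 0.0173
grasp_force: 30.0
```

The shuttle hit its stop (16 N reaction at y=0.1515). I'll release and go above the jaw arm with closed fingers.

```bash
python3 -m pendant '[[0.1,[0,-0.003,0],[0,0,0]],[0.5,[0,-0.003,0],[0,0,0]],[0.5,[0,-0.003,0],[0,0,0]],[0.5,[0,-0.003,-0.02],[0,0,0]],[0.5,[0,-0.003,-0.08],[0,0,0]],[0.5,[0,-0.003,-0.14],[0,0,0]],[0.5,[0,-0.003,-0.20],[0,0,0]],[0.5,[0,-0.003,-0.26],[0,0,0]],[0.5,[0,-0.003,-0.30],[0,0,0]],[0.5,[0,-0.003,-0.30],[0,0,0]]]'; python3 -c "
from h import *
go(.654,.160,.34,93.2)"
```

```text
t: 40.92
position: [0.5044, 0.153, 0.3454]
tcp_rot: [0.004, -0.028, 1.0, 0.001]
contact_force: [-0.1, 1.5, 0.2]
opening: 0.0472
grasp_force: 0.0
pos [0.5044 0.153  0.3454] yaw 93.2 shift [-0.1497 -0.0014  0.0066] turn [0.0013 0.0081 0.0003] j6 -1.5
```

```bash
python3 -m pendant '[[0,[-0.15,-0.001,0],[0,0,0]],[0,[-0.15,-0.001,0],[0,0,0]],[0,[-0.15,-0.001,0],[0,0,0]],[0,[-0.15,-0.001,0],[0,0,0]],[0,[-0.15,-0.001,0],[0,0,0]],[0,[-0.15,-0.001,0],[0,0,0]]]'
python3 - <<'E'
from h import *
p=cam("wrist");s=cam("side");go(.654,.160,.20,93.2)
cv2.imwrite("pics/w11.png",np.hstack([p["pixels"],cv2.resize(s["pixels"][120:280,140:340],(288,384)[::1] if 0 else (288,230),interpolation=2) if 0 else np.vstack([cv2.resize(s["pixels"][120:280,150:330],(288,256),interpolation=2),np.zeros((128,288,3),np.uint8)])])[:,:,::-1])
import pickle
for n,q in(("w11",p),("s11",s)): pickle.dump({k:np.array(q[k]) for k in("R","t","intrinsics","distortion","pixels")},open(n+".pkl","wb"))
E
```

```text
t: 41.68
position: [0.6514, 0.1595, 0.3417]
tcp_rot: [-0.0, -0.028, 1.0, 0.0]
contact_force: [-0.0, -0.2, -0.3]
opening: 0.0005
grasp_force: 0.0
pos [0.6517 0.1595 0.3423] yaw 93.2 shift [-0.0022  0.0004  0.1423] turn [ 0.0001  0.0009 -0.0002] j6 -1.52
```

View pics/w11.png

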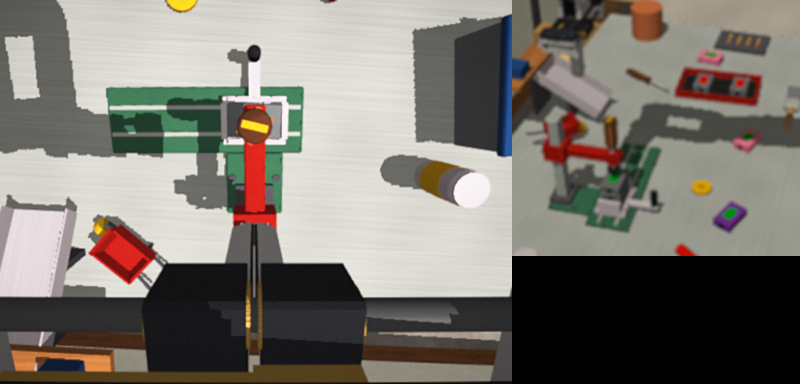

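The wrist view shows the handle top with its yellow stripe at px (254,126) and the red arm along column 255. The shuttle is home, and the side view shows both reds in the tray.

Run:
```python
from h import *
import pickle
w=pickle.load(open("w11.pkl","rb"));s=pickle.load(open("s11.pkl","rb"))
print("handle",tri(w,(126,254),s,(194.5,211.2)))
a=w["pixels"].astype(int);r=(a[...,0]>a[...,1]+70)&(a[...,0]>a[...,2]+70)
for row in(150,165,180,195):
    c=np.where(r[row,225:290])[0]+225;print(row,c.min(),c.max(),onz(w,(row,(c.min()+c.max())/2),.155).round(4))
for row in (205,215): print(onz(w,(row,255),.155).round(4))
for z in(.23,.24,.25):print(onz(w,(126,254),z))
y=(a[...,0]>150)&(a[...,1]>120)&(a[...,2]<90);y[:, :225]=0;y[:,290:]=0;y[150:]=0
pts=np.argwhere(y)[:, ::-1].astype(np.float32);print(cv2.minAreaRect(pts),len(pts))
```

```text
handle (array([0.59153177, 0.15673677, 0.24494084]), np.float64(0.0011406332712209223))
150 245 264 [0.6208 0.1589 0.155 ]
165 245 264 [0.6379 0.1599 0.155 ]
180 245 264 [0.6553 0.1609 0.155 ]
195 245 264 [0.6731 0.1619 0.155 ]
[0.6852 0.1632 0.155 ]
[0.6975 0.1639 0.155 ]
[0.59156343 0.15658068 0.23      ]
[0.59118767 0.1565431  0.24      ]
[0.59081191 0.15650553 0.25      ]
((258.3023986816406, 120.51255798339844), (30.71072006225586, 25.432865142822266), 22.932100296020508) 243
```

```bash
python3 -m pendant '[[0,[-0.004,0.0005,0.05],[0,0,0]],[0,[-0.004,0.0005,0.10],[0,0,0]],[0,[-0.004,0.0005,0.14],[0,0,0]],[0,[-0.004,0.0005,0.16],[0,0,0]],[0,[-0.004,0.0005,0.17],[0,0,0]],[0,[-0.004,0.0005,0.17],[0,0,0]],[0,[-0.004,0.0005,0.17],[0,0,0]]]'; python3 -c "
from h import *
go(.656,.1603,.159,93.2)"
```

```text
t: 42.65
position: [0.6578, 0.1601, 0.1737]
tcp_rot: [0.002, -0.028, 1.0, 0.0]
contact_force: [-0.3, 0.0, 0.5]
opening: 0.0008
grasp_force: 0.0
pos [0.6578 0.1601 0.1737] yaw 93.2 shift [0.0019 0.0003 0.0147] turn [ 0.0002  0.0038 -0.0006] j6 -1.51
```

```bash
python3 -m pendant '[[0,[0.001,0,0.008],[0,0,0]],[0,[0.001,0,0.014],[0,0,0]],[0,[0.001,0,0.018],[0,0,0]],[0,[0.001,0,0.022],[0,0,0]],[0,[0.001,0,0.025],[0,0,0]],[0,[0.001,0,0.025],[0,0,0]]]';  python3 -m pendant '[[0,[0,0,0.003],[0,0,0]],[0,[0,0,0.006],[0,0,0]],[0,[0,0,0.006],[0,0,0]]]'
```

```text
t: 43.4
position: [0.6552, 0.1598, 0.146]
tcp_rot: [-0.0, -0.028, 1.0, -0.0]
contact_force: [0.8, -0.1, 0.0]
opening: 0.0003
grasp_force: 0.2
t: 43.78
position: [0.6553, 0.1598, 0.141]
tcp_rot: [-0.0, -0.028, 1.0, -0.0]
contact_force: [-0.9, 0.3, 3.9]
opening: 0.0003
grasp_force: 2.0
```

```bash
for i in 1 2 3; do python3 -m pendant '[[0,[0,0,0.002],[0,0,0]],[0,[0,0,0.004],[0,0,0]],[0,[0,0,0.005],[0,0,0]],[0,[0,0,0.005],[0,0,0]]]' | grep -E "pos|force: \["; done
```

```text
position: [0.6557, 0.1599, 0.1384]
contact_force: [-5.1, -0.6, 13.7]
position: [0.6559, 0.1599, 0.1362]
contact_force: [-8.2, -1.0, 21.5]
position: [0.6561, 0.1599, 0.1342]
contact_force: [-13.4, -2.2, 31.2]
```

```bash
python3 -m pendant '[[0,[0,0,-0.005],[0,0,0]],[0,[0,0,-0.01],[0,0,0]],[0,[0,0,-0.03],[0,0,0]],[0,[0,0,-0.07],[0,0,0]],[0,[0,0,-0.13],[0,0,0]],[0.5,[0.035,0,-0.18],[0,0,-0.35]],[0.5,[0.065,-0.003,-0.205],[0,0,-0.7]],[0.5,[0.065,-0.003,-0.205],[0,0,-0.7]],[0.5,[0.065,-0.003,-0.205],[0,0,-0.7]],[0.5,[0.065,-0.003,-0.205],[0,0,-0.7]],[0.5,[0.065,-0.003,-0.205],[0,0,-0.7]],[0.5,[0.065,-0.003,-0.205],[0,0,-0.7]]]'
python3 - <<'E'
from h import *
p=cam("wrist");s=cam("side");go(.5915,.157,.19,133)
cv2.imwrite("pics/w12.png",np.hstack([p["pixels"],np.vstack([cv2.resize(s["pixels"][170:250,160:250],(288,256),interpolation=2),np.zeros((128,288,3),np.uint8)])])[:,:,::-1])
import pickle
for n,q in(("w12",p),("s12",s)): pickle.dump({k:np.array(q[k]) for k in("R","t","intrinsics","distortion","pixels")},open(n+".pkl","wb"))
E
```

```text
t: 46.78
position: [0.5907, 0.1533, 0.3302]
tcp_rot: [-0.0, -0.368, 0.93, 0.0]
contact_force: [-0.0, -0.0, 0.2]
opening: 0.0476
grasp_force: 0.0
pos [0.5907 0.1533 0.3302] yaw 133.2 shift [-0.0032  0.0021  0.1402] turn [ 0.0003 -0.0003  0.0041] j6 -2.21
```

View pics/w12.png

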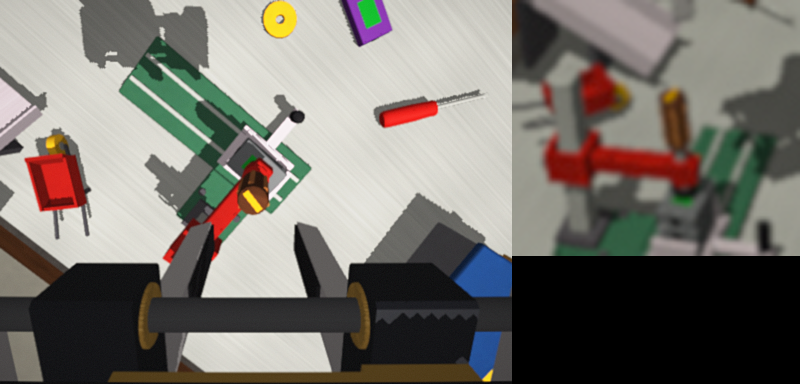

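The foot now sits on the pile in the side view. The handle top is at px (253,202) in the wrist view, with its stripe visible.

Run:
```python
from h import *
import pickle
w=pickle.load(open("w12.pkl","rb"));s=pickle.load(open("s12.pkl","rb"))
X,e=tri(w,(202,254),s,(199,211.6));print("handle",X,e)
go(X[0],X[1],X[2]-.032,133.2)
def ang(p,z):
    a=p["pixels"].astype(int);y=(a[...,0]>150)&(a[...,1]>120)&(a[...,2]<90)
    n,l,st,c=cv2.connectedComponentsWithStats(y.astype(np.uint8));q=proj(p,[X[0],X[1],z])[0]
    i=1+np.argmin(np.linalg.norm(c[1:]-q,axis=1)+1e3*(st[1:,4]<20));pts=np.argwhere(l==i)[:, ::-1]
    P=np.array([onz(p,(v,u),z)[:2] for u,v in pts]);d=P-P.mean(0);ev=np.linalg.eigh(d.T@d)[1][:,1]
    return np.degrees(np.arctan2(ev[1],ev[0]))%180,st[i,4],P.mean(0)
print(ang(w,X[2]));w1=pickle.load(open("w11.pkl","rb"));print(ang(w1,.245))
```

```text
handle [0.5935695  0.1579306  0.22742369] 0.004210793533009509
pos [0.5907 0.1533 0.3302] yaw 133.2 shift [-0.0053  0.0014  0.1348] turn [ 0.0003 -0.0003  0.0006] j6 -2.21
(np.float64(80.14685875028837), np.int32(185), array([0.59605749, 0.15672502]))
(np.float64(80.26771555329415), np.int32(236), array([0.59099136, 0.15682235]))
```

```bash
python3 -m pendant '[[0.5,[-0.0053,0,0.03],[0,0,0]],[0.5,[-0.0053,0,0.08],[0,0,0]],[0.5,[-0.0053,0,0.11],[0,0,0]],[0.5,[-0.0053,0,0.125],[0,0,0]],[0.5,[-0.0053,0,0.134],[0,0,0]],[0.5,[-0.0053,0,0.134],[0,0,0]],[0.5,[-0.0053,0,0.134],[0,0,0]]]' 15
python3 - <<'E'
from h import *
go(.5945,.157,.195,133.2);p=cam("wrist");save(p,"w13.png")
E
```

```text
t: 47.75
position: [0.5956, 0.157, 0.1981]
tcp_rot: [0.001, -0.369, 0.93, -0.0]
contact_force: [0.4, -0.1, 0.9]
opening: 0.0472
grasp_force: 0.0
pos [0.5956 0.157  0.1981] yaw 133.3 shift [0.0008 0.0008 0.0031] turn [-0.0017  0.0023  0.0012] j6 -2.21
```

View pics/w13.png

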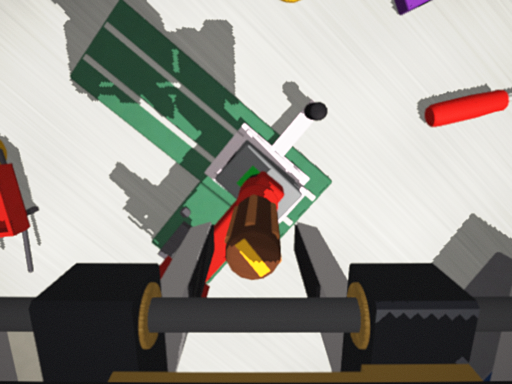

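The handle top is at px (254,255), centred between the fingers. I'll close and turn.

```bash
python3 -m pendant '[[0.5,[0,0,0.003],[0,0,0]],[0.15,[0,0,0.003],[0,0,0]],[0.15,[0,0,0.003],[0,0,0]],[0.15,[0,0,0.003],[0,0,0]],[0.15,[0,0,0.003],[0,0,0]]]' 30; python3 -m pendant '[[0.15,[0,0,0],[0,0,0.1]],[0.15,[0,0,0],[0,0,0.2]],[0.15,[0,0,0],[0,0,0.3]],[0.15,[0,0,0],[0,0,0.4]],[0.15,[0,0,0],[0,0,0.4]]]'; python3 -c "
from h import *
s=state();print(s['moment'],s['joint_pos'][5])"
```

```text
t: 48.42
position: [0.5944, 0.1571, 0.1934]
tcp_rot: [-0.0, -0.369, 0.93, 0.0]
contact_force: [-0.9, 0.7, 0.2]
opening: 0.0298
grasp_force: 29.9
t: 49.05
position: [0.5946, 0.1566, 0.1933]
tcp_rot: [-0.0, -0.177, 0.984, -0.0]
contact_force: [0.2, 0.8, -0.6]
opening: 0.0295
grasp_force: 29.8
[-0.1772344   0.09062447  0.01246526] -1.8097241349027833
```

```bash
python3 -m pendant '[[0.15,[0,0,0],[0,0,0.14]],[0.15,[0,0,0],[0,0,0.28]],[0.15,[0,0,0],[0,0,0.42]],[0.15,[0,0,0],[0,0,0.56]],[0.15,[0,0,0],[0,0,0.7]],[0.15,[0,0,0],[0,0,0.84]],[0.15,[0,0,0],[0,0,0.98]],[0.15,[0,0,0],[0,0,1.12]],[0.15,[0,0,0],[0,0,1.26]],[0.15,[0,0,0],[0,0,1.4]],[0.15,[0,0,0],[0,0,1.5]],[0.15,[0,0,0],[0,0,1.5]]]'; python3 -m pendant '[[0.15,[0,0,0],[0,0,0.14]],[0.15,[0,0,0],[0,0,0.28]],[0.15,[0,0,0],[0,0,0.42]],[0.15,[0,0,0],[0,0,0.56]],[0.15,[0,0,0],[0,0,0.7]],[0.15,[0,0,0],[0,0,0.84]],[0.15,[0,0,0],[0,0,0.98]],[0.15,[0,0,0],[0,0,1.12]],[0.15,[0,0,0],[0,0,1.26]],[0.15,[0,0,0],[0,0,1.4]],[0.15,[0,0,0],[0,0,1.5]],[0.15,[0,0,0],[0,0,1.5]]]';python3 -c "
from h import *
s=state();print(s['moment'],s['joint_pos'][5])"
```

```text
t: 50.55
position: [0.5934, 0.156, 0.1927]
tcp_rot: [-0.001, 0.541, 0.841, -0.002]
contact_force: [-0.6, -2.1, -0.2]
opening: 0.0294
grasp_force: 30.1
t: 52.05
position: [0.5943, 0.1572, 0.1927]
tcp_rot: [-0.0, 0.969, 0.247, -0.0]
contact_force: [-0.2, 0.3, -3.5]
opening: 0.0295
grasp_force: 30.0
[0.02402165 0.39165143 0.00709765] 1.1882081162855977
```

```bash
python3 -m pendant '[[0.15,[0,0,0],[0,0,0.14]],[0.15,[0,0,0],[0,0,0.28]],[0.15,[0,0,0],[0,0,0.42]],[0.15,[0,0,0],[0,0,0.56]],[0.15,[0,0,0],[0,0,0.7]],[0.15,[0,0,0],[0,0,0.84]],[0.15,[0,0,0],[0,0,0.98]],[0.15,[0,0,0],[0,0,1.1]],[0.15,[0,0,0],[0,0,1.1]]]'; python3 -m pendant '[[0.5,[0,0,0],[0,0,0]],[0.5,[0,0,0],[0,0,0]],[0.5,[0,0,0],[0,0,0]],[0.5,[0,0,-0.03],[0,0,0]],[0.5,[0,0,-0.08],[0,0,0]],[0.5,[0,0,-0.13],[0,0,0]],[0.5,[0,0,-0.14],[0,0,0]],[0.5,[0,0,-0.14],[0,0,0]],[0.5,[0,0,-0.14],[0,0,0]]]'
python3 - <<'E'
from h import *
p=cam("wrist");s=cam("side");t=cam("top");go(.48,.157,.35,0)
cv2.imwrite("pics/w14.png",np.hstack([p["pixels"],np.vstack([cv2.resize(s["pixels"][170:250,160:250],(288,192),interpolation=2),cv2.resize(t["pixels"][150:265,260:410],(288,192),interpolation=2)])])[:,:,::-1])
X=np.array([.595,.157,.227])
a=p["pixels"].astype(int);y=(a[...,0]>150)&(a[...,1]>120)&(a[...,2]<90)
n,l,st,c=cv2.connectedComponentsWithStats(y.astype(np.uint8));q=proj(p,X)[0]
i=1+np.argmin(np.linalg.norm(c[1:]-q,axis=1)+1e3*(st[1:,4]<20));pts=np.argwhere(l==i)[:, ::-1]
P=np.array([onz(p,(v,u),.227)[:2] for u,v in pts]);d=P-P.mean(0);ev=np.linalg.eigh(d.T@d)[1][:,1]
print(np.degrees(np.arctan2(ev[1],ev[0]))%180,st[i,4],P.mean(0))
for o in tags(t,"r",.026): print(*o)
E
```

```text
t: 53.18
position: [0.5939, 0.1558, 0.1925]
tcp_rot: [0.001, 0.955, -0.295, -0.001]
contact_force: [-0.2, -2.9, -4.4]
opening: 0.0297
grasp_force: 30.1
t: 54.3
position: [0.5935, 0.1569, 0.3307]
tcp_rot: [0.001, 0.955, -0.297, -0.002]
contact_force: [-1.2, -0.4, 0.4]
opening: 0.0473
grasp_force: 0.0
pos [0.5937 0.1568 0.3311] yaw -124.6 shift [-0.0938  0.0644 -0.0184] turn [0.0039 0.0015 0.9676] j6 2.29
5.397639720050904 197 [0.59781881 0.15671435]
259 [254.3 128.4] [ 0.8143 -0.0449] 49.5 [0.059 0.082]
489 [420.9 133. ] [ 0.8083 -0.6795] 134.9 [0.096 0.096]
480 [350.5 220.9] [ 0.4684 -0.3984] 2.9 [0.136 0.229]
60 [346.5 205.5] [ 0.5245 -0.3856] 90.9 [0.033 0.018]
70 [350.4 234. ] [ 0.4211 -0.3961] 90.9 [0.036 0.022]
279 [434.4 306.5] [ 0.1739 -0.6817] 175.5 [0.046 0.071]
```

View pics/w14.png

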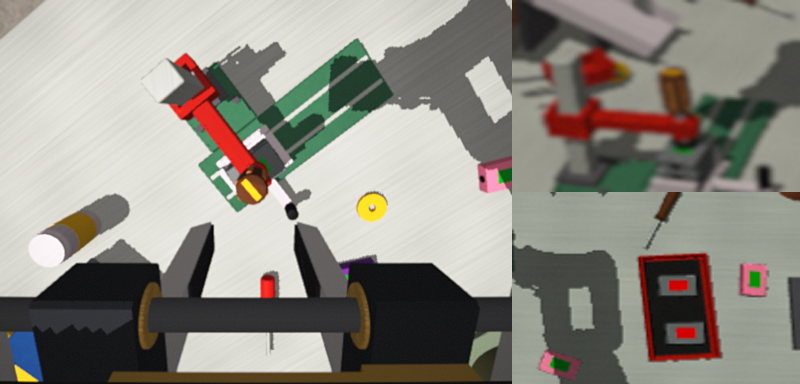

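The final view shows the handle stripe turned by about 255° clockwise, the jaw on the pile with the shuttle home, and both reds lying flat in the tray. The gripper is clear, so I'll hand in.

```bash
python3 -c "
from h import *
print(sign_off())"
```

```text
the job is handed in; nothing more can be done
None
```

The job is handed in, with no verdict returned: both reds lie in the tray, three greens are piled in the nest, the shuttle is home, the jaw looks tilted and bound on the pile, and the handle is turned about 4.4 rad clockwise; foot force could not be read but is estimated at over 11 N.

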